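# Load the drilling table and crank it under the bit

### The arm

A 6-joint arm with a two-finger parallel gripper is mounted at the origin on the work surface. World frame = base frame: x ahead of the robot, y to its left, z up, the work surface at z = 0. Lengths are in m, angles in rad, forces in N, time in s.
With the tool pointing down it reaches from about 0.3 to 0.775 m from the base axis. Payload 14.6 kg.
Tool frame: the origin (TCP) lies at the very end of the fingers, on their centre line; the grasp point (between the pads) lies 19 mm behind it; z points along the fingers, y is the line along which they close (so a half turn about z gives the same grasp; the last joint's range is limited). The gripper opens to 94 mm and grips with 3 to 60 N. Pads are 16 mm wide; open, the fingers measure 119 mm over their backs; the gripper's body (75 mm by 177 mm) begins 78 mm behind the grasp point.
Start: joints at [-1.243, 0.3, 1.521, -0, 1.321, -0.067], TCP at [0.212, -0.508, 0.205] pointing down, gripper open.
Joint ranges: [-3.03, 3.03], [-0.79, 2.21], [0.23, 2.52], [-1.04, 4.18], [0, 3.07], [-2.55, 2.55]. Speed limits (rad/s): [2.22, 2.22, 2.57, 3.14, 3.14, 3.14].

### API

Orientations are given as [roll, pitch, yaw] about the fixed x, y, z axes, in that order (R = Rz(yaw) Ry(pitch) Rx(roll)).
In Python, from station import ctrl gives the robot as it stands. The module is installed in compiled form; this text tells all that it offers.
- The arm moves only by the tool step_arm, never from a script. Its argument "deltas" is a list of rows, each an object with "dp": the shift along the tool's x, y, z scaled (see below), a list of three; "twist": the turn about the tool's z scaled (see below). In form: [{"dp": [tx, ty, tz], "twist": twist}, ...]. A call has 1 to 12 rows; each row shifts and turns the commanded pose from where the row before left it, along the tool's axes as they then stand; what a row does not reach is not made up. The controller multiplies each number of a shift by 0.04 m and each number of a turn by 4 degrees. A row lasts 1/10 s, in which the tool goes at most 50 mm and 8.59 degrees, less where a joint would pass 70% of its speed; a pose out of reach is approached as far as the arm can. A call with a number of a shift or a turn outside -1 to 1 is refused whole. A call with a gripper value outside its range is refused whole. "gripper" is the opening, from -1 (shut) to 1 (fully open), set as the call begins (left out, the last holds). The fingers move at their own pace and stop on an object; "squeeze" is the grip in N (left out, the last holds). Time passes only in rows, so rows that do not move let the fingers close. It gives the time, the measured TCP pose, the force, the opening and the grip force at its end, in the units of the state.
- ctrl.get_obs(): the state, without advancing time (a new reading comes with each control period).
- ctrl.camera(name): name is "scene" or "top"; returns (picture, depth): 384x512x3 uint8, red, green, blue; 384x512 float32, m along the optical axis (not along the pixel's ray), 0 where there is no reading.
- ctrl.get_calibration(name): a dict with "fx", "fy", "cx", "cy" (pixels), "distortion" ([k1, k2, p1, p2, k3] as OpenCV has them; the pictures are not rectified), "world_to_cam" (4x4, takes a point from world to camera coordinates). Camera axes: x right, y down, z forward; pixel columns grow to the right and rows downward; lengths in m; the calibration is good to about 2 mm. A picture is of the moment at which its call begins. get_calibration takes no time and is no camera call.
- ctrl.hand_in(): hands the job in; it is judged then, once.
Trained networks look in the newest picture that a camera, given by its name, has taken for a name from the list of things; names that differ only in an ending like _2 or _b are one class to them, and where a whole thing is asked for, a point or a joint stands for the part that bears it (a point fixed in the world has none). Each returns a list of dicts, best first, with "conf" (0 to 1); they miss things now and then, are a little off and sometimes report something else, mostly with a low value. They report only what shows in the picture. A call takes as long as a camera call. They do not tell look-alikes from the thing itself.
- ctrl.spot_in(camera, label): "rect" ([left, top, right, bottom] as shares, 0 to 1, of the picture: columns of its width, rows of its height, round what is visible of it).
- ctrl.cut_out(camera, label): "pixels" (384x512 bool, what is visible of it) and "rect" ([left, top, right, bottom] as shares, 0 to 1, of the picture: columns of its width, rows of its height, round what is visible of it).
The state is a dict: "time_s": time; "qpos": joint angles; "joint_vel": joint speeds; "tau": joint torques, N m; "ee_pos": TCP position; "eef_rot": TCP orientation; "force": force on the tool from outside, world axes, zero at the start; "moment": the same for the moment, N m; "grip_width": finger opening in m; "grip_force": force on a finger pad.
Only numpy, scipy, OpenCV 4.12 (cv2) and the standard library are available. Lean on these libraries where they do the work, as an engineer would, in place of code of your own. Each camera call takes 0.05 s, during which the arm holds its last target. There are 200 camera calls.

### The job

Lay the aluminium blank that matches the recess of the drilling table's slide flat in that recess and let go of it. Then crank the inclined handwheel round, regripping as often as needed, until the middle of the recess stands right under the drill bit along the slide's travel, and only then throw the lock lever fully over to its other side. Leave the other blanks, the tools and the clutter where they are.

Things in the scene. Friction and masses are not known exactly. Their poses are not given: they have to be found in the camera images.
- machine: Grey cast drilling table standing on the bench, fixed. Origin at bench level under the slide's track line; x away from the robot, y to the left along the track, z up. The bed is 170 mm (x) by 330 mm (y) from y -135 to +195 mm; two rails carry the slide. The handwheel stands on its right end, the lock lever in front (-x).
- nest (a point): Centre of the floor of the rectangular recess in the dark steel slide plate (130 by 150 mm, 24 mm thick, top 66 mm above the bench). The recess is 64 mm along its x, 94 mm along its y, 8 mm deep with a 3 mm chamfer at the mouth; floor 58 mm above the bench. Axes as the machine's. It travels along the machine's y as the wheel is turned.
- wheel (a joint): Handwheel angle in rad, 0 to 5.6, growing as it turns clockwise seen by an operator looking down its axis at its face. Each rad moves the slide 28 mm to machine -y (right). It stays where it is left.
- wheel_hub (a point): Centre of the handwheel in its rim's plane, 150 mm up; turns with it. z: the wheel's axis out of its face, up but leaning 34 deg (0.6 rad) to machine -y. Black rim: 16 mm round bar, centreline radius 66 mm. Hub radius 16 mm, 24 mm thick. Three 12 mm spokes at 0, 120, 240 deg from this point's x about z. 40 mm free beneath the rim.
- drill: Pillar drill, fixed, behind the bed with its head over the track. Origin on the bench directly below the spindle axis; axes as the machine's. Column 145 mm farther in x, radius 15 mm; yellow motor of radius 27 mm between 220 and 365 mm height, chuck of radius 17 mm down to 180 mm. The recess's middle is lined up when it has this origin's y in this frame.
- bit_tip (a point): Tip of the drill bit, 130 mm above the bench on the spindle axis.
- lock (a joint): Lock lever angle in rad: 0 leaning to machine -y (released, to the right), 1.0 fully thrown to +y (left). It stays where it is left. Pivot 22 mm above the bench, 100 mm in front (-x) of the machine's origin, at its y = 0.
- lock_tip (a point): Centre of the black 26 mm ball at the lever's end, 90 mm from its pivot; the rod is 10 mm thick. The lever swings in a plane along the machine's y, 29 degrees either side of upright.
- blank: The wanted blank: rectangular aluminium plate, 60 mm (its x) by 90 mm (its y), 20 mm thick, 0.2 to 0.4 kg. Origin at the centre of its underside. Lies flat on the bench to the left of the machine. Seated, it stands 12 mm proud of the slide.
- square_blank: Square aluminium blank, 78 by 78 by 20 mm, does not fit; leave it. Origin at the centre of its underside.
- disc_blank: Round aluminium blank, 82 mm diameter, 20 mm thick, does not fit; leave it. Origin at the centre of its underside.
- tin_can: Steel tin, 76 mm across, 110 mm high, bystander. Origin at the centre of its underside.
- glue_bottle: White bottle, 60 mm across, 150 mm high, bystander. Origin at the centre of its underside.
- hammer: Hammer lying on the bench right of the wheel, bystander.
- screwdriver: Screwdriver lying on the bench in front of the machine, bystander.
- offcut: Wooden offcut, 50 by 160 by 30 mm, lying in front of the machine's right end, bystander. Origin at the centre of its underside.
There are look-alikes about, which are no part of the job. Leave any blue or orange look-alike of the blank alone.

How it is judged:
On the way, in this order (a step that is already met when the one before it is completed fails the run):
1. the rectangular blank lies flat in the recess, released (x of blank in the frame of nest between -0.0035 and 0.0035 m and y of blank in the frame of nest between -0.0035 and 0.0035 m and z of blank in the frame of nest between -0.0025 and 0.0025 m and angle between the x axis of blank and the x axis of nest, either way round below 0.08 rad and angle between blank's own z axis and vertical below 0.06 rad and contact force between blank and the fingers below 0.1 N), for 0.2 s.
2. the wheel has brought the recess under the bit (within 5 mm along the travel) and stands still, the blank still seated and the lever not yet thrown (x of blank in the frame of nest between -0.0035 and 0.0035 m and y of blank in the frame of nest between -0.0035 and 0.0035 m and z of blank in the frame of nest between -0.0025 and 0.0025 m and angle between the x axis of blank and the x axis of nest, either way round below 0.08 rad and angle between blank's own z axis and vertical below 0.06 rad and y of nest in the frame of drill between -0.005 and 0.005 m and velocity of joint wheel between -0.1 and 0.1 rad/s and value of joint lock below 0.5 rad), for 0.2 s.
3. the lock lever is thrown over (value of joint lock above 0.85 rad), for 0.2 s.
At the end, for the whole second after the job is handed in: The rectangular blank lies flat in the recess (within 3.5 mm, down on its floor within 2.5 mm), the middle of the recess is within 5 mm of the bit's axis along the travel, the wheel is still, and the lock lever is past 0.85 of its 1.0 rad (x of blank in the frame of nest between -0.0035 and 0.0035 m and y of blank in the frame of nest between -0.0035 and 0.0035 m and z of blank in the frame of nest between -0.0025 and 0.0025 m and angle between the x axis of blank and the x axis of nest, either way round below 0.08 rad and angle between blank's own z axis and vertical below 0.06 rad and y of nest in the frame of drill between -0.005 and 0.005 m and velocity of joint wheel between -0.1 and 0.1 rad/s and value of joint lock above 0.85 rad and velocity of joint lock between -0.1 and 0.1 rad/s and linear speed of blank below 0.02 m/s); the robot touches nothing.
It fails at once if another blank, a tool or a piece of clutter was moved by more than 40 mm (distance of any of square_blank, disc_blank, tin_can, glue_bottle, hammer, screwdriver, offcut from where it was at the start of the episode above 0.04 m).
It fails at once if the lock lever was thrown before the recess stood under the bit (value of joint lock above 0.6 rad and not (y of nest in the frame of drill between -0.008 and 0.008 m)).
It also fails if it takes over 72 s, if anything falls off the work surface, if the arm or the gripper's body presses on something with over 40 N, if the wrist force passes 120 N, or if a joint passes its speed limit or range.

## Working session

There is one attempt and no reset: what is moved stays moved. The work goes in short steps, Python scripts to look and compute and a tool call to move; the robot and the scene stay as the last step left them, time stands still between calls to the robot, and variables do not carry over. Pictures are saved under pics/ and viewed, at most 10 in all, crops included, and the job is handed in when it is done.

Besides the shell and the picture viewer there is one more tool, called by a JSON object that holds its "op" and its "data", one argument or row to a line. step_arm: Moves the arm, as the interface text tells. Its arguments: {"type":"object","properties":{"deltas":{"type":"array"},"gripper":{"type":"number"},"squeeze":{"type":"number"}},"required":["deltas"]}

```bash
mkdir -p pics; cat > h.py <<'E'
import numpy as np, cv2
from station import ctrl
from scipy.spatial.transform import Rotation as R
def cal(n):
    c=ctrl.get_calibration(n); K=np.array([[c['fx'],0,c['cx']],[0,c['fy'],c['cy']],[0,0,1.]])
    return K,np.array(c['distortion'],float),np.array(c['world_to_cam'])
def pts(n,depth,mask):
    K,d,T=cal(n); v,u=np.nonzero(mask&(depth>0)); z=depth[v,u]
    p=cv2.undistortPoints(np.stack([u,v],1).astype(float).reshape(-1,1,2),K,d).reshape(-1,2)
    c=np.c_[p*z[:,None],z]; return (c-T[:3,3])@T[:3,:3]
def proj(n,P):
    K,d,T=cal(n); return cv2.projectPoints(np.array(P,float).reshape(-1,1,3),cv2.Rodrigues(T[:3,:3])[0],T[:3,3],K,d)[0].reshape(-1,2)
E
python3 - <<'E'
from h import *
for n in ['scene','top']:
    im,d=ctrl.camera(n); cv2.imwrite(f'pics/{n}0.png',im[:,:,::-1]); np.save(f'{n}0.npy',d)
    T=cal(n)[2]; print(n,-T[:3,:3].T@T[:3,3],T[2,:3])
    for l in ['blank','square_blank','machine','nest','wheel_hub','drill','lock_tip','bit_tip','offcut','hammer','screwdriver','tin_can','glue_bottle','disc_blank']:
        r=ctrl.cut_out(n,l)
        for k in r[:3]:
            p=pts(n,d,k['pixels'])
            print(n,l,round(k['conf'],2),(np.array(k['rect'])*[512,384,512,384]).round(), k['pixels'].sum(), np.median(p,0).round(3) if len(p) else '')
print(ctrl.get_obs())
E
```

```text
scene [ 0.97084534 -0.48022594  1.1602248 ] [-0.39180429  0.41090415 -0.82319328]
scene blank 0.72 [254. 120. 270. 140.] 206 [0.207 0.373 0.021]
scene blank 0.69 [307. 140. 331. 160.] 249 [0.493 0.432 0.02 ]
scene blank 0.69 [326. 125. 337. 145.] 209 [0.454 0.568 0.019]
scene square_blank 0.88 [303. 173. 331. 192.] 323 [0.577 0.304 0.021]
scene machine 0.82 [199. 185. 320. 279.] 4190 [ 0.583 -0.079  0.041]
scene wheel_hub 0.95 [199. 231. 238. 275.] 869 [ 0.561 -0.228  0.157]
scene drill 0.86 [262. 169. 317. 278.] 2464 [ 0.691 -0.022  0.269]
scene lock_tip 0.57 [259. 167. 313. 275.] 2372 [ 0.69  -0.023  0.272]
scene lock_tip 0.5 [240. 206. 243. 207.] 34 [ 0.481 -0.034  0.112]
scene bit_tip 0.79 [261. 172. 312. 274.] 2281 [ 0.69  -0.023  0.273]
scene offcut 0.82 [154. 241. 180. 286.] 740 [ 0.407 -0.336  0.03 ]
scene offcut 0.39 [301. 172. 332. 193.] 368 [0.576 0.307 0.02 ]
scene hammer 0.89 [138. 296. 215. 351.] 823 [ 0.604 -0.44   0.023]
scene screwdriver 0.67 [251. 172. 261. 197.] 144 [0.399 0.118 0.023]
scene tin_can 0.65 [338. 198. 362. 233.] 510 [0.769 0.232 0.076]
scene glue_bott
[... 1620 characters left out ...]
053]
{'time_s': 1.5, 'qpos': array([-1.24261238e+00,  2.99921192e-01,  1.52098682e+00, -2.31257895e-05,
        1.32070148e+00, -6.65719775e-02]), 'joint_vel': array([ 1.59712071e-03,  1.78372803e-03, -1.18736108e-03, -1.10240103e-04,
       -2.66624357e-05, -1.02557539e-04]), 'tau': array([-4.57722308e-05, -5.31660461e+01, -3.52915585e+01,  7.08804745e-02,
        2.12751963e-02, -2.26372913e-05]), 'ee_pos': array([ 0.21152476, -0.50769218,  0.20543953]), 'eef_rot': array([-3.14157436e+00,  2.12365476e-05,  3.94761646e-01]), 'force': array([-1.11066399, -0.07428262, -0.71520437]), 'moment': array([ 0.02038062, -0.00047315, -0.05877666]), 'grip_force': 0.0, 'grip_width': 0.09416840428465764}
```

```bash
python3 -c "
import cv2
a=cv2.imread('pics/top0.png')[85:250,80:420]; cv2.imwrite('pics/top0z.png',cv2.resize(a,None,fx=2.35,fy=2.35,interpolation=3))
a=cv2.imread('pics/scene0.png')[100:360,130:370]; cv2.imwrite('pics/scene0z.png',cv2.resize(a,None,fx=2.3,fy=2.3,interpolation=3))"
```

```text
(no output)
```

View pics/top0z.png

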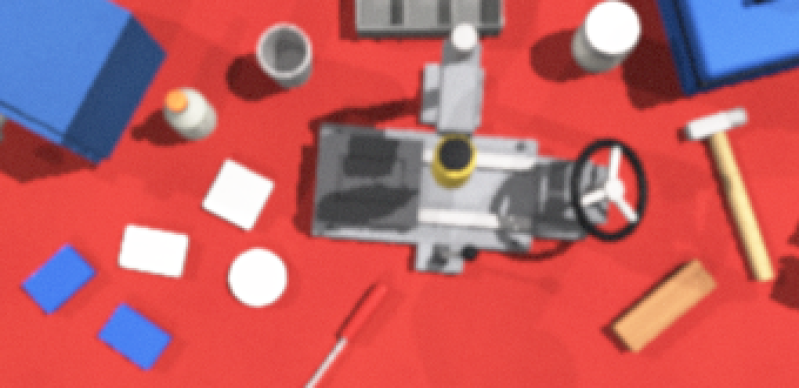

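View pics/scene0z.png

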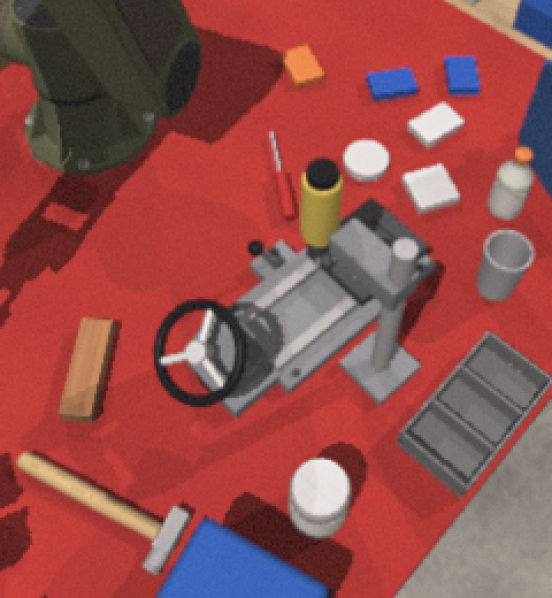

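The wanted white rectangle is at crop (153,250) in the top view, about world (0.49, 0.434). The blue and orange plates are look-alikes. The slide is at the left end of the bed, and the wheel is on the right at (610,190). Next I'll refine the poses.

```bash
cat > ortho.py <<'E'
from h import *
def ortho(n,img,z,x0,x1,y0,y1,s):
    # image rows: x decreasing down ; cols: y decreasing right ; s px/m
    X=np.arange(x1,x0,-1/s); Y=np.arange(y1,y0,-1/s)
    YY,XX=np.meshgrid(Y,X); p=proj(n,np.stack([XX,YY,XX*0+z],-1).reshape(-1,3)).reshape(*XX.shape,2).astype(np.float32)
    return cv2.remap(img,p[...,0],p[...,1],cv2.INTER_CUBIC)
E
python3 - <<'E'
from ortho import *
ims=[];ds=[]
for n in ['top','scene']:
    I=[];D=[]
    for i in range(6):
        a,d=ctrl.camera(n); I.append(a.astype(float)); D.append(d)
    D=np.array(D); print(n,'depth noise',np.median(D.std(0)))
    np.save(n+'_im.npy',np.mean(I,0)); np.save(n+'_d.npy',np.where((D>0).all(0),np.mean(D,0),0))
top=np.load('top_im.npy'); d=np.load('top_d.npy')
# blank in both
for n,uv in [('top',(145,191)),('scene',(319,150))]:
    im=np.load(n+'_im.npy').astype(np.float32)
    o=ortho(n,im,0.02,0.40,0.58,0.34,0.53,1000)
    g=o.min(2); th=(np.percentile(g,50)+g[80:100,85:105].mean())/2
    c,_=cv2.findContours((g>th).astype(np.uint8),0,1)
    for k in c:
        if cv2.contourArea(k)>2500:
            r=cv2.minAreaRect(k); print(n,'blank x',.58-r[0][1]/1000,'y',.53-r[0][0]/1000,r[1],r[2], th)
o=ortho('top',top.astype(np.float32),0.066,0.44,0.72,-0.33,0.24,1400).clip(0,255)
cv2.imwrite('pics/o66.png',o[:,:,::-1].astype(np.uint8))
# height map of slide
m=np.zeros(d.shape,bool); m[135:205,205:365]=1
P=pts('top',d,m); np.save('Ptop.npy',P)
s=P[(P[:,1]<.2)&(P[:,1]>.03)]
print(np.histogram(s[:,2],bins=np.arange(0,.09,.004)))
hm=np.zeros((200,406),np.uint8)
u=((.24-P[:,1])*1400/2).astype(int);v=((.72-P[:,0])*1400/2).astype(int)
h=(P[:,2]*1000-20)*5
E
```

```text
top depth noise 0.0034874412
scene depth noise 0.0027344902
top blank x 0.49229367065429686 y 0.438081787109375 (96.5800552368164, 65.93183898925781) 11.003539085388184 161.87183
scene blank x 0.48942238616943357 y 0.43395438385009766 (99.02784729003906, 65.45391845703125) 10.738897323608398 142.24854
(array([460,   8,   5,   5,   8,  96, 411,  62,   2,   1,  23,   7,   3,
        62, 393, 193, 882,  67,   0,   0,   0,   0]), array([0.   , 0.004, 0.008, 0.012, 0.016, 0.02 , 0.024, 0.028, 0.032,
       0.036, 0.04 , 0.044, 0.048, 0.052, 0.056, 0.06 , 0.064, 0.068,
       0.072, 0.076, 0.08 , 0.084, 0.088]))
```

View pics/o66.png

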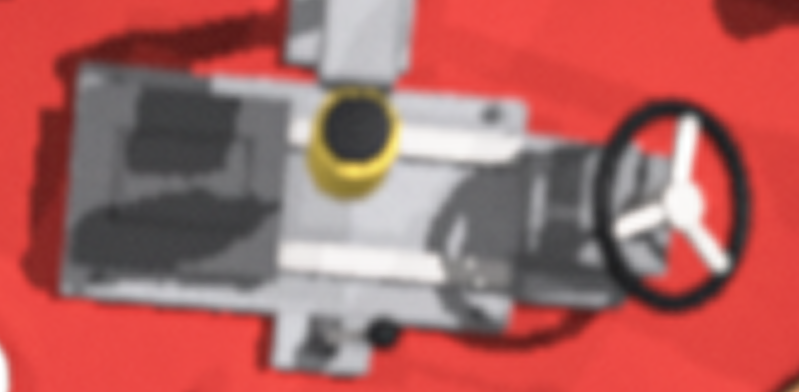

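```bash
cat > fit.py <<'E'
from ortho import *
from scipy.optimize import least_squares
def box(p,sx,sy,z0,h):
    c,s=np.cos(p[2]),np.sin(p[2]); q=np.array([[1,1],[1,-1],[-1,-1],[-1,1]])*[sx/2,sy/2]
    xy=q@np.array([[c,s],[-s,c]])+p[:2]
    return np.c_[xy,[z0+h]*4],np.c_[xy,[z0]*4]
def fitbox(n,img,p0,sx=.06,sy=.09,z0=0,h=.02,ss=8,pad=6):
    g=img.min(2) if img.ndim==3 else img
    a,b=box(p0,sx,sy,z0,h); uv=proj(n,np.r_[a,b]); lo=np.floor(uv.min(0)).astype(int)-pad; hi=np.ceil(uv.max(0)).astype(int)+pad
    t=g[lo[1]:hi[1],lo[0]:hi[0]]; H,W=t.shape
    def fill(P,sg):
        m=np.zeros((H*ss,W*ss),np.float32)
        q=((P-lo+.5)*ss-.5); q=cv2.convexHull(q.astype(np.float32)).reshape(-1,2)
        cv2.fillPoly(m,[np.round(q*256).astype(np.int32)],1.,shift=8,lineType=cv2.LINE_8)
        m=cv2.GaussianBlur(m,(0,0),sg*ss); return cv2.resize(m,(W,H),interpolation=cv2.INTER_AREA)
    def res(q):
        a,b=box(q[:3],sx,sy,z0,h); A=proj(n,a);B=proj(n,b)
        ft=fill(A,.7);fh=fill(np.r_[A,B],.7)
        M=np.c_[ft.ravel(),(fh-ft).ravel(),np.ones(ft.size)]
        w,*_=np.linalg.lstsq(M,t.ravel(),rcond=None); return M@w-t.ravel()
    r=least_squares(res,p0,diff_step=[2e-3,2e-3,2e-2],loss='soft_l1',f_scale=10,x_scale=[.01,.01,.1])
    return r.x,np.sqrt(np.mean(r.fun**2))
E
python3 - <<'E'
from fit import *
for n in ['top','scene']:
    im=np.load(n+'_im.npy')
    print(n,fitbox(n,im,[.491,.435,-.19]))
    print(n,'sq',fitbox(n,im,[.575,.309,-.4],.078,.078))
# machine aligned ortho
def mortho(n,im,c,yaw,z,hx,hy,s):
    X=np.arange(hx,-hx,-1/s);Y=np.arange(hy,-hy,-1/s);YY,XX=np.meshgrid(Y,X);cc,ss=np.cos(yaw),np.sin(yaw)
    P=np.stack([c[0]+cc*XX-ss*YY,c[1]+ss*XX+cc*YY,XX*0+z],-1)
    p=proj(n,P.reshape(-1,3)).reshape(*XX.shape,2).astype(np.float32)
    return cv2.remap(im.astype(np.float32),p[...,0],p[...,1],cv2.INTER_CUBIC)
out=[]
for n in ['top','scene']:
    o=mortho(n,np.load(n+'_im.npy'),[.592,.112],-.074,.066,.09,.1,3000).clip(0,255)
    g=o.mean(2); g=(g-20)/(150-20)*255
    out.append(cv2.resize(g.clip(0,255).astype(np.uint8),(400,360)))
cv2.imwrite('pics/nest.png',np.hstack(out))
E
```

```text
top (array([ 0.49331279,  0.44061406, -0.2084238 ]), np.float64(13.414276513787176))
top sq (array([ 0.57757   ,  0.31355325, -0.44460591]), np.float64(11.370705464941523))
scene (array([ 0.48811673,  0.43695942, -0.17057737]), np.float64(6.4628843831607865))
scene sq (array([ 0.57244772,  0.31058594, -0.49663297]), np.float64(18.07633272659796))
```

View pics/nest.png

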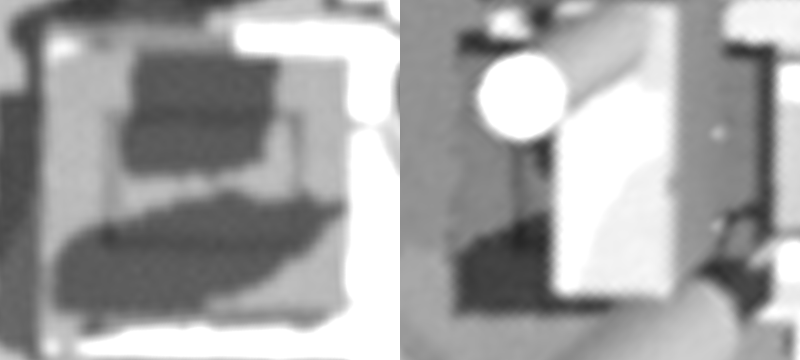

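Contrast view: in the left half (top camera, 2 px/mm, centred on world (.592, .112)) the recess outline runs u 108–297, v 115–242. I'll refine this and also locate the drill, the wheel and the lever.

```bash
cat >> fit.py <<'E'
from scipy.optimize import minimize
def mortho(n,im,c,yaw,z,hx,hy,s):
    X=np.arange(hx,-hx,-1/s);Y=np.arange(hy,-hy,-1/s);YY,XX=np.meshgrid(Y,X);cc,ss=np.cos(yaw),np.sin(yaw)
    P=np.stack([c[0]+cc*XX-ss*YY,c[1]+ss*XX+cc*YY,XX*0+z],-1)
    p=proj(n,P.reshape(-1,3)).reshape(*XX.shape,2).astype(np.float32)
    return cv2.remap(im.astype(np.float32),p[...,0],p[...,1],cv2.INTER_CUBIC)
def bil(g,p): return cv2.remap(g.astype(np.float32),p[:,0:1].astype(np.float32),p[:,1:2].astype(np.float32),1).ravel()
def wheelR(yaw): return R.from_euler('z',yaw)*R.from_euler('x',0.6)  # z leans to -y
def ring(h,yaw,r,a): return np.array(h)+wheelR(yaw).apply(np.c_[r*np.cos(a),r*np.sin(a),0*a])
E
python3 - <<'E'
from fit import *
a=np.linspace(0,2*np.pi,120,endpoint=False)
for n in ['top','scene']:
    im=np.load(n+'_im.npy'); d=np.load(n+'_d.npy'); g=im.max(2)
    f=lambda q: bil(g,proj(n,ring([q[0],q[1],.15],q[2],.066,a))).mean()
    best=min((minimize(f,[.56+i*.006,-.225+j*.006,-.074],method='Nelder-Mead',options=dict(initial_simplex=[[.56+i*.006,-.225+j*.006,-.074],[.565+i*.006,-.225+j*.006,-.074],[.56+i*.006,-.22+j*.006,-.074],[.56+i*.006,-.225+j*.006,-.03]])) for i in(-1,0,1) for j in (-1,0,1)),key=lambda r:r.fun)
    print(n,'wheel',best.x,best.fun)
    q=best.x; A=np.deg2rad(np.arange(0,360,2)); prof=sum(bil(im.min(2),proj(n,ring([q[0],q[1],.15],q[2],r,A))) for r in (.025,.03,.035,.04,.045))/5
    s=[(np.angle((np.maximum(prof-np.percentile(prof,70),0)*np.exp(3j*A)).sum()))/3*180/np.pi]
    print(' spoke phase deg mod120',s, 'peaks',np.argsort(prof)[-12:]*2)
    for k in ctrl.cut_out(n,'drill')[:2]:
        P=pts(n,d,k['pixels']); P=P[P[:,2]>.1]
        if len(P)<50: continue
        t=P[(P[:,2]>.355)&(P[:,2]<.375)]
        print(' drill top pts',len(t),t.mean(0),t.min(0),t.max(0))
        w=P[P[:,2]>.2]; print(np.histogram(w[:,2],bins=np.arange(.2,.4,.02))[0])
        for k2 in [w[(w[:,0]>.72)]]:
            if len(k2): print('  back',k2.mean(0),k2.max(0))
im=np.load('top_im.npy');o=mortho('top',im,[.592,.112],-.074,.066,.09,.1,2000).mean(2)
print('left line', o[185:225,95:125].mean(0).round().astype(int)); print('right', o[130:180,282:315].mean(0).round().astype(int))
print('top', o[100:130,150:250].mean(1).round().astype(int)); print('bot',o[230:260,120:220].mean(1).round().astype(int))
print('plate right',o[120:180,330:362].mean(0).round().astype(int)); print('left',o[120:200,25:60].mean(0).round().astype(int))
E
```

```text
top wheel [ 0.56247781 -0.22462185 -0.09063131] 52.03910446166992
 spoke phase deg mod120 [np.float64(-5.4812488831022135)] peaks [240 358 118 112 346 356 116 114 354 348 350 352]
 drill top pts 181 [ 5.79750730e-01 -4.77354154e-05  3.64059783e-01] [ 0.55929635 -0.02198984  0.35599626] [0.6020641  0.02045336 0.36798363]
[  0   0  20  41 576  29  38 183 172]
  back [ 0.72997413 -0.01035533  0.32500787] [0.74387626 0.0106319  0.35356466]
scene wheel [ 0.56225955 -0.22612845 -0.01923048] 41.1827278137207
 spoke phase deg mod120 [np.float64(-10.320481751808021)] peaks [230 122 226 228 344 350 114 346 348 120 116 118]
 drill top pts 149 [ 0.58271024 -0.00606493  0.36430823] [ 0.56212661 -0.023201    0.35511038] [0.60087487 0.01439909 0.36703362]
[ 39  41 163 195 520 107 109 184 132]
  back [ 0.73190032 -0.02308148  0.29185704] [0.73997666 0.00899413 0.35128946]
left line [110 109 108 107 106 105 103 102 101 100  98  97  97  96  96  96  97  97
  97  98  98  99  99 100 100 101 101 102 102 103]
right [115 114 114 113 112 112 110 109 107 106 104 103 102 101 100 100 100 100
 101 102 103 104 106 107 108 109 110 111 112 113 113 114 114]
top [66 65 65 65 64 64 63 63 62 62 61 61 61 61 60 60 60 60 60 61 61 61 61 62
 62 63 63 64 64 65]
bot [65 65 65 64 64 63 63 62 62 61 61 61 61 61 61 61 61 61 62 62 63 63 64 64
 65 65 66 66 66 66]
plate right [114 114 114 114 114 114 114 114 115 115 116 117 118 119 121 123 126 129
 132 134 138 141 145 149 152 154 157 159 162 164 166 167]
left [ 59  59  59  60  60  60  61  62  64  66  68  70  72  75  78  81  85  88
  92  95  98 101 104 106 109 110 112 113 114 114 115 115 115 115 115]
```

```bash
cat > plan.py <<'E'
from h import *
import sys,math
def plan(path,step=.9,p=None,psi=None):
    o=ctrl.get_obs()
    if p is None: p=np.array(o['ee_pos'])
    if psi is None: psi=o['eef_rot'][2]
    print('t',round(o['time_s'],2),'p',np.round(p,4),'psi',round(psi,3),'F',np.round(o['force'],1),'g',round(o['grip_width'],4),round(o['grip_force'],1))
    rows=[]
    for (x,y,z,ps) in path:
        T=np.array([x,y,z]); dpsi=(ps-psi+math.pi)%(2*math.pi)-math.pi
        n=max(1,math.ceil(max(np.linalg.norm(T-p)/(.04*step),abs(math.degrees(dpsi))/4-.02)))
        p0,s0=p.copy(),psi
        for i in range(1,n+1):
            tp=p0+(T-p0)*i/n; ts=s0+dpsi*i/n
            c,s=math.cos(psi),math.sin(psi); M=np.array([[c,s,0],[s,-c,0],[0,0,-1]])
            dp=np.clip(np.round(M.T@(tp-p)/.04,2),-1,1); tw=float(np.clip(round(-math.degrees(ts-psi)/4,2),-1,1))
            p=p+M@dp*.04; psi=psi-math.radians(4*tw); rows.append((dp+0.,tw+0.))
    print('end',np.round(p,4),round(psi,3),len(rows))
    for i in range(0,len(rows),12):
        print('['+','.join('{"dp":[%g,%g,%g],"twist":%g}'%(*d,t) for d,t in rows[i:i+12])+']')
if __name__=='__main__':
    path=[tuple(map(float,a.split(','))) for a in sys.argv[2:]]; plan(path,float(sys.argv[1]))
E
python3 plan.py 0.95 .491,.4385,.16,1.381 .491,.4385,.02,1.381
```

```text
t 2.2 p [ 0.2115 -0.5077  0.2054] psi 0.395 F [0.3 0.  0.2] g 0.094 0.0
end [0.491  0.4384 0.0198] 1.381 30
[{"dp":[0.6,-0.74,0.04],"twist":-0.54},{"dp":[0.62,-0.71,0.05],"twist":-0.55},{"dp":[0.66,-0.69,0.04],"twist":-0.54},{"dp":[0.67,-0.66,0.04],"twist":-0.54},{"dp":[0.71,-0.64,0.05],"twist":-0.55},{"dp":[0.72,-0.61,0.04],"twist":-0.54},{"dp":[0.75,-0.58,0.05],"twist":-0.54},{"dp":[0.77,-0.56,0.04],"twist":-0.55},{"dp":[0.79,-0.52,0.04],"twist":-0.54},{"dp":[0.81,-0.49,0.05],"twist":-0.54},{"dp":[0.83,-0.47,0.04],"twist":-0.55},{"dp":[0.84,-0.43,0.04],"twist":-0.54}]
[{"dp":[0.87,-0.4,0.05],"twist":-0.54},{"dp":[0.87,-0.36,0.04],"twist":-0.55},{"dp":[0.89,-0.33,0.05],"twist":-0.54},{"dp":[0.9,-0.3,0.04],"twist":-0.54},{"dp":[0.91,-0.27,0.04],"twist":-0.55},{"dp":[0.92,-0.23,0.05],"twist":-0.54},{"dp":[0.93,-0.19,0.04],"twist":-0.54},{"dp":[0.94,-0.16,0.04],"twist":-0.55},{"dp":[0.94,-0.12,0.05],"twist":-0.54},{"dp":[0.94,-0.09,0.04],"twist":-0.54},{"dp":[0.95,-0.05,0.04],"twist":-0.55},{"dp":[0.95,-0.02,0.05],"twist":-0.54}]
[{"dp":[0.94,0.02,0.04],"twist":-0.54},{"dp":[0.95,0.06,0.05],"twist":-0.55},{"dp":[0,0,0.87],"twist":0},{"dp":[0,0,0.88],"twist":0},{"dp":[0,0,0.87],"twist":0},{"dp":[0,0,0.88],"twist":0}]
```

{"op": "step_arm", "data": {
  "deltas": [
    {"dp": [0.6, -0.74, 0.04], "twist": -0.54},
    {"dp": [0.62, -0.71, 0.05], "twist": -0.55},
    {"dp": [0.66, -0.69, 0.04], "twist": -0.54},
    {"dp": [0.67, -0.66, 0.04], "twist": -0.54},
    {"dp": [0.71, -0.64, 0.05], "twist": -0.55},
    {"dp": [0.72, -0.61, 0.04], "twist": -0.54},
    {"dp": [0.75, -0.58, 0.05], "twist": -0.54},
    {"dp": [0.77, -0.56, 0.04], "twist": -0.55},
    {"dp": [0.79, -0.52, 0.04], "twist": -0.54},
    {"dp": [0.81, -0.49, 0.05], "twist": -0.54},
    {"dp": [0.83, -0.47, 0.04], "twist": -0.55},
    {"dp": [0.84, -0.43, 0.04], "twist": -0.54}
  ],
  "gripper": 1
}}

```text
time_s: 3.4
ee_pos: [0.3405, -0.0696, 0.1849]
eef_rot: [3.141, -0.0, 0.851]
force: [0.9, -0.0, 0.5]
grip_width: 0.0938
grip_force: 0.0
```

{"op": "step_arm", "data": {
  "deltas": [
    {"dp": [0.87, -0.4, 0.05], "twist": -0.54},
    {"dp": [0.87, -0.36, 0.04], "twist": -0.55},
    {"dp": [0.89, -0.33, 0.05], "twist": -0.54},
    {"dp": [0.9, -0.3, 0.04], "twist": -0.54},
    {"dp": [0.91, -0.27, 0.04], "twist": -0.55},
    {"dp": [0.92, -0.23, 0.05], "twist": -0.54},
    {"dp": [0.93, -0.19, 0.04], "twist": -0.54},
    {"dp": [0.94, -0.16, 0.04], "twist": -0.55},
    {"dp": [0.94, -0.12, 0.05], "twist": -0.54},
    {"dp": [0.94, -0.09, 0.04], "twist": -0.54},
    {"dp": [0.95, -0.05, 0.04], "twist": -0.55},
    {"dp": [0.95, -0.02, 0.05], "twist": -0.54}
  ]
}}

```text
time_s: 4.6
ee_pos: [0.4697, 0.3675, 0.1633]
eef_rot: [3.141, -0.0, 1.307]
force: [0.9, -0.3, 0.5]
grip_width: 0.094
grip_force: 0.0
```

{"op": "step_arm", "data": {
  "deltas": [
    {"dp": [0.94, 0.02, 0.04], "twist": -0.54},
    {"dp": [0.95, 0.06, 0.05], "twist": -0.55},
    {"dp": [0, 0, 0.8], "twist": 0},
    {"dp": [0, 0, 0.8], "twist": 0},
    {"dp": [0, 0, 0], "twist": 0}
  ]
}}

```text
time_s: 5.1
ee_pos: [0.4892, 0.4372, 0.0912]
eef_rot: [-3.137, 0.006, 1.382]
force: [-0.1, -0.1, 0.5]
grip_width: 0.0938
grip_force: 0.0
```

```bash
python3 plan.py .8 .491,.4385,.011,1.381
```

```text
t 5.1 p [0.4892 0.4372 0.0912] psi 1.382 F [-0.1 -0.1  0.5] g 0.0938 0.0
end [0.4911 0.4385 0.0112] 1.381 3
[{"dp":[0.01,0.01,0.67],"twist":0},{"dp":[0.02,0.02,0.67],"twist":0.01},{"dp":[0.01,0.01,0.66],"twist":0}]
```

{"op": "step_arm", "data": {
  "deltas": [
    {"dp": [0, 0, 0.71], "twist": 0},
    {"dp": [0, 0, 0.71], "twist": 0},
    {"dp": [0, 0, 0.7], "twist": 0},
    {"dp": [0, 0, 0], "twist": 0},
    {"dp": [0, 0, 0], "twist": 0}
  ]
}}

```text
time_s: 5.6
ee_pos: [0.4916, 0.4388, 0.013]
eef_rot: [3.141, -0.001, 1.381]
force: [0.4, 1.1, 0.7]
grip_width: 0.0938
grip_force: 0.0
```

{"op": "step_arm", "data": {
  "deltas": [
    {"dp": [0, 0, 0], "twist": 0},
    {"dp": [0, 0, 0], "twist": 0},
    {"dp": [0, 0, 0], "twist": 0},
    {"dp": [0, 0, 0], "twist": 0},
    {"dp": [0, 0, 0], "twist": 0}
  ],
  "gripper": -1,
  "squeeze": 25
}}

```text
time_s: 6.1
ee_pos: [0.4912, 0.4385, 0.0115]
eef_rot: [3.141, -0.0, 1.381]
force: [0.1, -0.8, 2.6]
grip_width: 0.0597
grip_force: 25.0
```

{"op": "step_arm", "data": {
  "deltas": [
    {"dp": [0, 0, 0], "twist": 0},
    {"dp": [0, 0, 0], "twist": 0},
    {"dp": [0, 0, 0], "twist": 0},
    {"dp": [0, 0, -1], "twist": 0},
    {"dp": [0, 0, -1], "twist": 0},
    {"dp": [-0.5, -0.8, -0.2], "twist": 0},
    {"dp": [-0.5, -0.8, 0], "twist": 0},
    {"dp": [-0.5, -0.8, 0], "twist": 0},
    {"dp": [-0.5, -0.8, 0], "twist": 0},
    {"dp": [-0.5, -0.8, 0], "twist": 0}
  ],
  "gripper": 1
}}

```text
time_s: 7.1
ee_pos: [0.3136, 0.3696, 0.099]
eef_rot: [3.142, -0.0, 1.381]
force: [0.5, 0.2, 0.5]
grip_width: 0.094
grip_force: 0.0
```

```bash
python3 - <<'E'
from fit import *
for n in ['top','scene']:
    im=np.mean([ctrl.camera(n)[0].astype(float) for i in range(3)],0); np.save(n+'_im1.npy',im)
    for p0 in ([.491,.4385,-.19],[.4935,.441,-.18]): print(n,fitbox(n,im,p0))
    if n=='top': cv2.imwrite('pics/t1.png',cv2.resize(im[150:260,60:260,::-1].astype(np.uint8),(800,440)))
E
```

```text
top (array([ 0.49180841,  0.44055597, -0.19565903]), np.float64(12.773872546968255))
top (array([ 0.49260191,  0.44041474, -0.17630598]), np.float64(13.054933384574902))
scene (array([ 0.48743623,  0.43758444, -0.17917858]), np.float64(6.239790378626207))
scene (array([ 0.48796812,  0.43714716, -0.18261516]), np.float64(6.122702481569188))
```

View pics/t1.png

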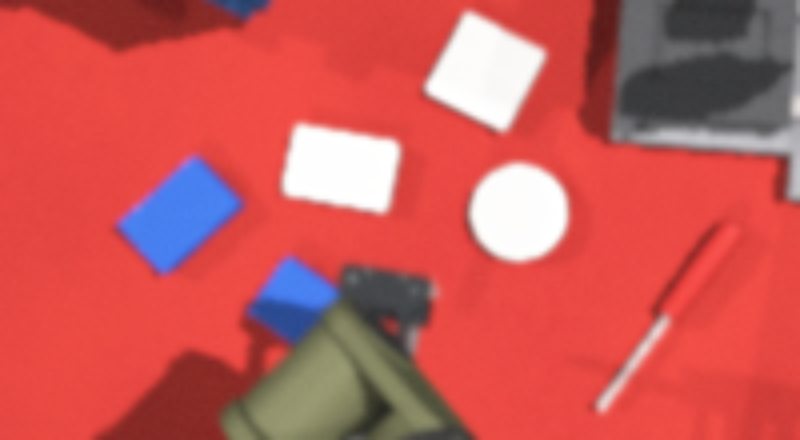

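```bash
python3 - <<'E'
from fit import *
im=np.load('top_im.npy')
for z,rng in [(.04,None)]:
    o=mortho('top',im,[.58,.03],-.074,z,.13,.17,2000)
    sat=o[...,0]-o[...,2] # red-blue high on bench
    sat=cv2.GaussianBlur(sat,(0,0),2)
    for name,rows in [('front',range(480,260,-1)),('back',range(40,260))]:
        c=[]
        for u in range(20,660,4):
            for v in rows:
                if sat[v,u]<70: c.append((u,v)); break
        c=np.array(c)
        for lo,hi in [(30,240),(420,560),(30,560)]:
            q=c[(c[:,0]>lo)&(c[:,0]<hi)]; m=np.median(q[:,1]); q=q[abs(q[:,1]-m)<15]
            l=cv2.fitLine(q.astype(np.float32),cv2.DIST_HUBER,0,.01,.01).ravel(); print(name,lo,hi,len(q),m,'slope',l[1]/l[0])
o=mortho('top',im,[.592,.1103],-.074,.066,.09,.1,2000).mean(2); o=cv2.GaussianBlur(o,(0,0),1)
def lin(axis,span,lo,hi):
    P=[(t,lo+np.argmin(o[t,lo:hi] if axis=='v' else o[lo:hi,t])) for t in span]
    P=np.array(P,float);k=np.polyfit(P[:,0],P[:,1],1); print(axis,k[0],P[:,1].mean())
lin('v',range(185,222),93,120);lin('v',range(125,180),285,310);lin('h',range(140,255),105,128);lin('h',range(120,215),232,256)
E
```

```text
front 30 240 52 426.0 slope 0.013284533
front 420 560 10 462.5 slope -0.47135466
front 30 560 86 428.0 slope 0.014685082
back 30 240 36 40.5 slope -0.05491549
back 420 560 18 40.0 slope 0.0
back 30 560 82 40.0 slope 0.0
v -0.08155523944997715 106.13513513513513
v 0.04357864357864297 293.8181818181818
h 0.02003471948236408 116.30434782608695
h 0.05470324748040305 243.53684210526316
```

```bash
python3 plan.py .95 .491,.4385,.1,1.381 .491,.4385,.011,1.381; python3 - <<'E'
from plan import *
plan([(.491,.4385,.12,1.381),(.5912,.1083,.12,1.482)],.95,np.array([.491,.4385,.011]),1.381)
E
```

```text
t 7.4 p [0.3158 0.3708 0.0993] psi 1.381 F [-0.3  0.3  0.1] g 0.0942 0.0
end [0.491  0.4386 0.0109] 1.381 8
[{"dp":[0.5,0.8,0],"twist":0},{"dp":[0.5,0.79,-0.01],"twist":0},{"dp":[0.49,0.8,0],"twist":0},{"dp":[0.5,0.79,0],"twist":0},{"dp":[0.5,0.8,-0.01],"twist":0},{"dp":[0,0,0.74],"twist":0},{"dp":[0,0,0.74],"twist":0},{"dp":[0,0,0.75],"twist":0}]
t 7.4 p [0.491  0.4385 0.011 ] psi 1.381 F [-0.3  0.3  0.1] g 0.0942 0.0
end [0.5914 0.1081 0.1198] 1.482 13
[{"dp":[0,0,-0.91],"twist":0},{"dp":[0,0,-0.91],"twist":0},{"dp":[0,0,-0.9],"twist":0},{"dp":[-0.76,0.4,0],"twist":-0.14},{"dp":[-0.77,0.4,0],"twist":-0.15},{"dp":[-0.77,0.38,0],"twist":-0.14},{"dp":[-0.78,0.38,0],"twist":-0.15},{"dp":[-0.78,0.37,0],"twist":-0.14},{"dp":[-0.78,0.36,0],"twist":-0.15},{"dp":[-0.79,0.36,0],"twist":-0.14},{"dp":[-0.79,0.35,0],"twist":-0.15},{"dp":[-0.79,0.33,0],"twist":-0.14}]
[{"dp":[-0.8,0.34,0],"twist":-0.15}]
```

{"op": "step_arm", "data": {
  "deltas": [
    {"dp": [0.5, 0.8, 0], "twist": 0},
    {"dp": [0.5, 0.79, -0.01], "twist": 0},
    {"dp": [0.49, 0.8, 0], "twist": 0},
    {"dp": [0.5, 0.79, 0], "twist": 0},
    {"dp": [0.5, 0.8, -0.01], "twist": 0},
    {"dp": [0, 0, 0.4], "twist": 0},
    {"dp": [0, 0, 0.6], "twist": 0},
    {"dp": [0, 0, 0.6], "twist": 0},
    {"dp": [0, 0, 0.63], "twist": 0},
    {"dp": [0, 0, 0], "twist": 0},
    {"dp": [0, 0, 0], "twist": 0}
  ]
}}

```text
time_s: 8.5
ee_pos: [0.4902, 0.4381, 0.0106]
eef_rot: [-3.141, 0.001, 1.381]
force: [0.9, -0.2, 0.3]
grip_width: 0.0938
grip_force: 0.0
```

{"op": "step_arm", "data": {
  "deltas": [
    {"dp": [0, 0, 0], "twist": 0},
    {"dp": [0, 0, 0], "twist": 0},
    {"dp": [0, 0, 0], "twist": 0},
    {"dp": [0, 0, 0], "twist": 0},
    {"dp": [0, 0, -0.9], "twist": 0},
    {"dp": [0, 0, -0.9], "twist": 0},
    {"dp": [0, 0, -0.9], "twist": 0}
  ],
  "gripper": -1,
  "squeeze": 25
}}

```text
time_s: 9.2
ee_pos: [0.49, 0.4381, 0.1202]
eef_rot: [-3.142, 0.0, 1.381]
force: [1.1, -0.4, 0.5]
grip_width: 0.0417
grip_force: 0.0
```

{"op": "step_arm", "data": {
  "deltas": [
    {"dp": [-0.76, 0.4, 0], "twist": -0.14},
    {"dp": [-0.77, 0.4, 0], "twist": -0.15},
    {"dp": [-0.77, 0.38, 0], "twist": -0.14},
    {"dp": [-0.78, 0.38, 0], "twist": -0.15},
    {"dp": [-0.78, 0.37, 0], "twist": -0.14},
    {"dp": [-0.78, 0.36, 0], "twist": -0.15},
    {"dp": [-0.79, 0.36, 0], "twist": -0.14},
    {"dp": [-0.79, 0.35, 0], "twist": -0.15},
    {"dp": [-0.79, 0.33, 0], "twist": -0.14},
    {"dp": [-0.8, 0.34, 0], "twist": -0.15},
    {"dp": [0, 0, 0.3], "twist": 0},
    {"dp": [0, 0, 0], "twist": 0}
  ]
}}

```text
time_s: 10.4
ee_pos: [0.5899, 0.1074, 0.1052]
eef_rot: [-3.139, 0.0, 1.481]
force: [-1.2, 0.8, -0.6]
grip_width: 0.0003
grip_force: 0.0
```

```bash
python3 - <<'E'
from fit import *
o=ctrl.get_obs(); print(o['ee_pos'],o['eef_rot'],o['force'],o['grip_width'],o['grip_force'])
T,d=ctrl.camera('top');S,d=ctrl.camera('scene')
a=cv2.resize(T[120:220,190:300],(440,400),interpolation=3);b=cv2.resize(S[150:260,240:340],(364,400),interpolation=3)
cv2.imwrite('pics/hover.png',np.hstack([a,b])[:,:796,::-1])
E
python3 plan.py .8 .5912,.1083,.085,1.482
```

```text
[0.58988738 0.10741221 0.10522269] [-3.13940840e+00  3.51786775e-04  1.48107039e+00] [-1.23956009  0.80170543 -0.56895227] 0.00028356730332702764 0.0
t 10.5 p [0.5902 0.1087 0.1065] psi 1.483 F [-0.1 -0.4  0.7] g 0.0003 0.0
end [0.5913 0.1082 0.0849] 1.482 1
[{"dp":[-0.01,0.03,0.54],"twist":0.02}]
```

View pics/hover.png

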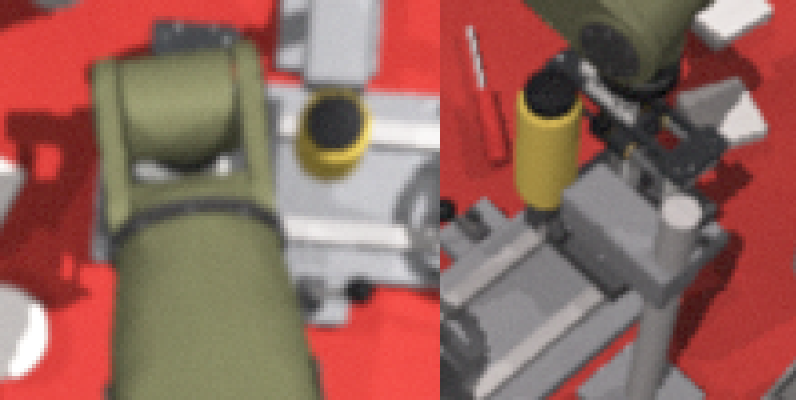

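Closing was too slow, so the lift came up empty. I'll go back for it and wait longer this time.

```bash
python3 plan.py .95 .5912,.1083,.12,1.482 .491,.4385,.12,1.381
```

```text
t 10.5 p [0.5902 0.1087 0.1065] psi 1.483 F [-0.1 -0.4  0.7] g 0.0003 0.0
end [0.491  0.4383 0.1201] 1.381 11
[{"dp":[-0.01,0.03,-0.34],"twist":0.02},{"dp":[0.8,-0.32,0],"twist":0.14},{"dp":[0.8,-0.33,0],"twist":0.15},{"dp":[0.79,-0.34,0],"twist":0.14},{"dp":[0.79,-0.35,0],"twist":0.15},{"dp":[0.79,-0.36,0],"twist":0.14},{"dp":[0.78,-0.36,0],"twist":0.15},{"dp":[0.78,-0.37,0],"twist":0.14},{"dp":[0.78,-0.38,0],"twist":0.14},{"dp":[0.77,-0.39,0],"twist":0.15},{"dp":[0.76,-0.39,0],"twist":0.14}]
```

{"op": "step_arm", "data": {
  "deltas": [
    {"dp": [-0.01, 0.03, -0.34], "twist": 0.02},
    {"dp": [0.8, -0.32, 0], "twist": 0.14},
    {"dp": [0.8, -0.33, 0], "twist": 0.15},
    {"dp": [0.79, -0.34, 0], "twist": 0.14},
    {"dp": [0.79, -0.35, 0], "twist": 0.15},
    {"dp": [0.79, -0.36, 0], "twist": 0.14},
    {"dp": [0.78, -0.36, 0], "twist": 0.15},
    {"dp": [0.78, -0.37, 0], "twist": 0.14},
    {"dp": [0.78, -0.38, 0], "twist": 0.14},
    {"dp": [0.77, -0.39, 0], "twist": 0.15},
    {"dp": [0.76, -0.39, 0], "twist": 0.14}
  ],
  "gripper": 1
}}

```text
time_s: 11.6
ee_pos: [0.4906, 0.4398, 0.122]
eef_rot: [3.141, -0.001, 1.381]
force: [1.3, 0.4, 0.0]
grip_width: 0.0849
grip_force: 0.0
```

```bash
python3 -c "
from fit import *
im=ctrl.camera('scene')[0].astype(float); print(fitbox('scene',im,[.488,.437,-.19]))"; python3 plan.py .95 .491,.4385,.011,1.381
```

```text
(array([ 0.48652643,  0.43744091, -0.19109961]), np.float64(12.087921527768788))
t 11.65 p [0.4886 0.444  0.1219] psi 1.384 F [-0.5  5.1  0.9] g 0.0888 0.0
end [0.4908 0.4387 0.0111] 1.381 3
[{"dp":[-0.04,0.03,0.92],"twist":0.01},{"dp":[-0.04,0.03,0.93],"twist":0.02},{"dp":[-0.04,0.02,0.92],"twist":0.01}]
```

{"op": "step_arm", "data": {
  "deltas": [
    {"dp": [0, 0, 0], "twist": 0},
    {"dp": [0, 0, 0.6], "twist": 0},
    {"dp": [0, 0, 0.6], "twist": 0},
    {"dp": [0, 0, 0.6], "twist": 0},
    {"dp": [0, 0, 0.6], "twist": 0},
    {"dp": [0, 0, 0.33], "twist": 0},
    {"dp": [0, 0, 0], "twist": 0},
    {"dp": [0, 0, 0], "twist": 0}
  ]
}}

```text
time_s: 12.45
ee_pos: [0.4921, 0.4377, 0.0123]
eef_rot: [3.141, -0.001, 1.38]
force: [0.0, 0.6, 0.5]
grip_width: 0.094
grip_force: 0.0
```

{"op": "step_arm", "data": {
  "deltas": [
    {"dp": [0, 0, 0], "twist": 0},
    {"dp": [0, 0, 0], "twist": 0},
    {"dp": [0, 0, 0], "twist": 0},
    {"dp": [0, 0, 0], "twist": 0},
    {"dp": [0, 0, 0], "twist": 0},
    {"dp": [0, 0, 0], "twist": 0}
  ],
  "gripper": -1,
  "squeeze": 25
}}

```text
time_s: 13.05
ee_pos: [0.4915, 0.4376, 0.0113]
eef_rot: [-3.141, -0.0, 1.381]
force: [-2.0, -0.4, 3.3]
grip_width: 0.0592
grip_force: 25.0
```

{"op": "step_arm", "data": {
  "deltas": [
    {"dp": [0, 0, -0.6], "twist": 0},
    {"dp": [0, 0, -0.9], "twist": 0},
    {"dp": [0, 0, -0.9], "twist": 0},
    {"dp": [0, 0, -0.3], "twist": 0}
  ]
}}

```text
time_s: 13.45
ee_pos: [0.4926, 0.4383, 0.1227]
eef_rot: [3.138, -0.004, 1.381]
force: [-0.4, 1.0, -2.3]
grip_width: 0.0597
grip_force: 25.0
```

```bash
python3 plan.py .85 .5912,.1076,.12,1.482
```

```text
t 13.45 p [0.4926 0.4383 0.1227] psi 1.381 F [-0.4  1.  -2.3] g 0.0597 25.0
end [0.5914 0.1077 0.1199] 1.482 11
[{"dp":[-0.7,0.36,0.01],"twist":-0.13},{"dp":[-0.69,0.36,0],"twist":-0.13},{"dp":[-0.71,0.35,0.01],"twist":-0.14},{"dp":[-0.7,0.34,0],"twist":-0.13},{"dp":[-0.71,0.34,0.01],"twist":-0.13},{"dp":[-0.71,0.33,0.01],"twist":-0.13},{"dp":[-0.72,0.32,0],"twist":-0.13},{"dp":[-0.71,0.32,0.01],"twist":-0.14},{"dp":[-0.72,0.31,0],"twist":-0.13},{"dp":[-0.73,0.3,0.01],"twist":-0.13},{"dp":[-0.72,0.3,0.01],"twist":-0.13}]
```

{"op": "step_arm", "data": {
  "deltas": [
    {"dp": [-0.7, 0.36, 0], "twist": -0.13},
    {"dp": [-0.7, 0.36, 0], "twist": -0.13},
    {"dp": [-0.71, 0.35, 0], "twist": -0.14},
    {"dp": [-0.7, 0.34, 0], "twist": -0.13},
    {"dp": [-0.71, 0.34, 0], "twist": -0.13},
    {"dp": [-0.71, 0.33, 0], "twist": -0.13},
    {"dp": [-0.72, 0.32, 0], "twist": -0.13},
    {"dp": [-0.71, 0.32, 0], "twist": -0.14},
    {"dp": [-0.72, 0.31, 0], "twist": -0.13},
    {"dp": [-0.73, 0.3, 0], "twist": -0.13},
    {"dp": [-0.72, 0.3, 0], "twist": -0.13},
    {"dp": [0, 0, 0], "twist": 0}
  ]
}}

```text
time_s: 14.65
ee_pos: [0.5906, 0.1033, 0.1175]
eef_rot: [-3.14, 0.001, 1.479]
force: [-0.7, 0.3, -2.8]
grip_width: 0.0601
grip_force: 25.0
```

{"op": "step_arm", "data": {
  "deltas": [
    {"dp": [0, 0, 0.4], "twist": 0},
    {"dp": [0, 0, 0.3], "twist": 0},
    {"dp": [0, 0, 0], "twist": 0},
    {"dp": [0, 0, 0], "twist": 0}
  ]
}}

```text
time_s: 15.05
ee_pos: [0.59, 0.107, 0.0907]
eef_rot: [-3.141, 0.0, 1.482]
force: [-0.5, -0.2, -2.2]
grip_width: 0.0598
grip_force: 25.0
```

```bash
python3 plan.py .85 .5912,.1076,.082,1.482
```

```text
t 15.05 p [0.59   0.107  0.0907] psi 1.482 F [-0.5 -0.2 -2.2] g 0.0598 25.0
end [0.5913 0.1077 0.0819] 1.482 1
[{"dp":[0.02,0.03,0.22],"twist":0}]
```

{"op": "step_arm", "data": {
  "deltas": [
    {"dp": [0.02, 0.03, 0.1], "twist": 0},
    {"dp": [0, 0, 0.1], "twist": 0},
    {"dp": [0, 0, 0.1], "twist": 0},
    {"dp": [0, 0, 0.08], "twist": 0},
    {"dp": [0, 0, 0], "twist": 0}
  ]
}}

```text
time_s: 15.55
ee_pos: [0.5916, 0.1075, 0.0758]
eef_rot: [3.142, -0.0, 1.482]
force: [-1.2, 2.1, 1.1]
grip_width: 0.0595
grip_force: 25.0
```

{"op": "step_arm", "data": {
  "deltas": [
    {"dp": [0, 0, 0.08], "twist": 0},
    {"dp": [0, 0, 0], "twist": 0}
  ]
}}

```text
time_s: 15.75
ee_pos: [0.5919, 0.1076, 0.0731]
eef_rot: [3.141, -0.001, 1.482]
force: [0.2, 4.0, 3.6]
grip_width: 0.0594
grip_force: 25.0
```

{"op": "step_arm", "data": {
  "deltas": [
    {"dp": [0.04, 0, 0.06], "twist": 0},
    {"dp": [0, 0, 0.06], "twist": 0},
    {"dp": [0, 0, 0], "twist": 0}
  ]
}}

```text
time_s: 16.05
ee_pos: [0.5921, 0.109, 0.0713]
eef_rot: [3.14, -0.0, 1.482]
force: [-16.0, 0.6, 34.2]
grip_width: 0.0597
grip_force: 25.0
```

{"op": "step_arm", "data": {
  "deltas": [
    {"dp": [0, -0.04, -0.05], "twist": 0},
    {"dp": [0, 0, 0.02], "twist": 0},
    {"dp": [0, 0, 0.02], "twist": 0},
    {"dp": [0, 0, 0], "twist": 0}
  ]
}}

```text
time_s: 16.45
ee_pos: [0.5912, 0.109, 0.0713]
eef_rot: [3.138, -0.0, 1.482]
force: [-9.4, -0.7, 29.7]
grip_width: 0.0598
grip_force: 25.0
```

{"op": "step_arm", "data": {
  "deltas": [
    {"dp": [0, -0.04, -0.03], "twist": 0},
    {"dp": [0, 0, 0.02], "twist": 0},
    {"dp": [0, 0, 0], "twist": 0}
  ]
}}

```text
time_s: 16.75
ee_pos: [0.5903, 0.109, 0.0714]
eef_rot: [3.136, -0.001, 1.482]
force: [-1.8, -1.2, 21.9]
grip_width: 0.0599
grip_force: 25.0
```

{"op": "step_arm", "data": {
  "deltas": [
    {"dp": [0, 0, -0.05], "twist": 0},
    {"dp": [0, 0, 0], "twist": 0},
    {"dp": [0, 0, 0], "twist": 0},
    {"dp": [0, 0, 0], "twist": 0},
    {"dp": [0, 0, 0], "twist": 0}
  ],
  "gripper": 1
}}

```text
time_s: 17.25
ee_pos: [0.5884, 0.1091, 0.0703]
eef_rot: [-3.141, 0.0, 1.482]
force: [1.6, 0.9, 0.4]
grip_width: 0.0932
grip_force: 0.0
```

{"op": "step_arm", "data": {
  "deltas": [
    {"dp": [0, 0, -0.6], "twist": 0},
    {"dp": [0, 0, -1], "twist": 0},
    {"dp": [0, -0.9, -0.2], "twist": 0},
    {"dp": [0, -1, 0], "twist": 0},
    {"dp": [0, -1, 0], "twist": 0},
    {"dp": [0, -1, 0], "twist": 0},
    {"dp": [0, -0.7, 0], "twist": 0},
    {"dp": [0, 0, 0], "twist": 0}
  ]
}}

```text
time_s: 18.05
ee_pos: [0.403, 0.1257, 0.1428]
eef_rot: [-3.141, -0.0, 1.483]
force: [0.4, 0.1, -0.3]
grip_width: 0.0939
grip_force: 0.0
```

```bash
python3 - <<'E'
from fit import *
D=[];I=[]
for i in range(4):
    a,d=ctrl.camera('top'); I.append(a.astype(float)); D.append(d)
im=np.mean(I,0); np.save('top_im2.npy',im); d=np.mean(D,0)
print('fit z.058',fitbox('top',im,[.591,.11,-.09],z0=.058))
o=mortho('top',im,[.592,.1103],-.089,.078,.1,.11,2000).mean(2).clip(0,255)
S=ctrl.camera('scene')[0]
b=cv2.resize(S[150:260,240:340],(364,400),interpolation=3)[:,:,::-1]
cv2.imwrite('pics/placed.png',np.hstack([cv2.cvtColor(o[:400].astype(np.uint8),8),b])[:,:798])
w=im.min(2)>170; m=np.zeros_like(w); m[140:190,205:262]=1
P=pts('top',d,m&w); P=P[(P[:,2]>.05)]
P=P[(abs(P[:,0]-.591)<.022)&(abs(P[:,1]-.109)<.035)]
A=np.c_[P[:,:2]-[.591,.109],np.ones(len(P))]; k,r,*_=np.linalg.lstsq(A,P[:,2],rcond=None); print('plane',k,len(P),'rms',np.std(A@k-P[:,2]))
E
```

```text
fit z.058 (array([ 0.59146196,  0.11226063, -0.08894652]), np.float64(25.750371752651567))
plane [ 0.00874558 -0.09388821  0.08188298] 237 rms 0.0017827487424302204
```

View pics/placed.png

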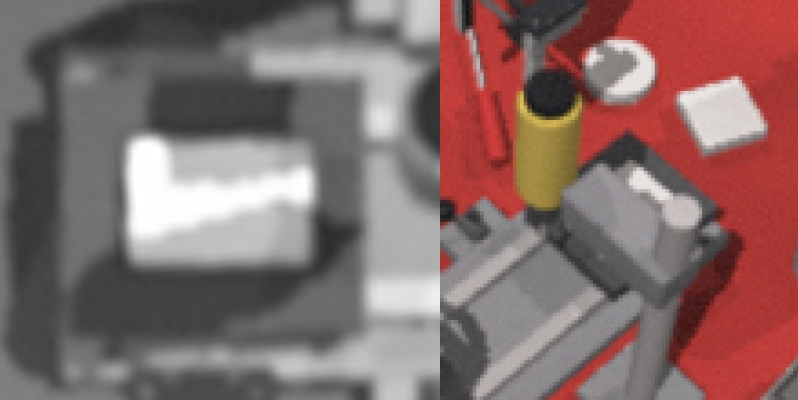

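The blank is tilted: the depth plane is 8 mm high at its right (−y) end, so it needs to go about 4 mm to +y. I'll regrip it lightly and shift it.

```bash
python3 plan.py .95 .5903,.109,.14,1.482 .5903,.109,.0745,1.482
```

```text
t 18.3 p [0.4061 0.1254 0.1426] psi 1.481 F [-0.3  0.5  0.1] g 0.0937 0.0
end [0.5901 0.1089 0.0746] 1.482 7
[{"dp":[0,0.92,0.01],"twist":0},{"dp":[0,0.93,0.02],"twist":0},{"dp":[0,0.92,0.01],"twist":0},{"dp":[0,0.93,0.01],"twist":-0.01},{"dp":[0,0.92,0.01],"twist":0},{"dp":[0,0,0.82],"twist":0},{"dp":[0,0,0.82],"twist":0}]
```

{"op": "step_arm", "data": {
  "deltas": [
    {"dp": [0, 0.92, 0.01], "twist": 0},
    {"dp": [0, 0.93, 0.02], "twist": 0},
    {"dp": [0, 0.92, 0.01], "twist": 0},
    {"dp": [0, 0.93, 0.01], "twist": 0},
    {"dp": [0, 0.92, 0.01], "twist": 0},
    {"dp": [0, 0, 0.5], "twist": 0},
    {"dp": [0, 0, 0.6], "twist": 0},
    {"dp": [0, 0, 0.54], "twist": 0},
    {"dp": [0, 0, 0], "twist": 0},
    {"dp": [0, 0, 0], "twist": 0}
  ]
}}

```text
time_s: 19.3
ee_pos: [0.5897, 0.1089, 0.0747]
eef_rot: [-3.141, 0.0, 1.482]
force: [0.0, -0.7, 0.8]
grip_width: 0.0942
grip_force: 0.0
```

{"op": "step_arm", "data": {
  "deltas": [
    {"dp": [0, 0, 0], "twist": 0},
    {"dp": [0, 0, 0], "twist": 0},
    {"dp": [0, 0, 0], "twist": 0},
    {"dp": [0, 0, 0], "twist": 0},
    {"dp": [0, 0, 0], "twist": 0},
    {"dp": [0, 0, 0], "twist": 0}
  ],
  "gripper": -1,
  "squeeze": 8
}}

```text
time_s: 19.9
ee_pos: [0.5894, 0.1091, 0.075]
eef_rot: [3.141, -0.0, 1.482]
force: [-0.1, -0.9, 2.3]
grip_width: 0.06
grip_force: 8.0
```

{"op": "step_arm", "data": {
  "deltas": [
    {"dp": [0.04, 0, 0], "twist": 0},
    {"dp": [0.04, 0, 0], "twist": 0},
    {"dp": [0, 0, 0], "twist": 0}
  ]
}}

```text
time_s: 20.2
ee_pos: [0.5895, 0.1125, 0.0744]
eef_rot: [-3.141, -0.0, 1.482]
force: [0.0, -0.9, -0.9]
grip_width: 0.0601
grip_force: 8.0
```

{"op": "step_arm", "data": {
  "deltas": [
    {"dp": [0.02, 0, 0.04], "twist": 0},
    {"dp": [0.02, 0, 0.03], "twist": 0},
    {"dp": [0, 0, 0], "twist": 0}
  ]
}}

```text
time_s: 20.5
ee_pos: [0.5897, 0.1137, 0.0716]
eef_rot: [-3.141, 0.0, 1.482]
force: [0.9, -3.2, -0.7]
grip_width: 0.0598
grip_force: 8.0
```

{"op": "step_arm", "data": {
  "deltas": [
    {"dp": [0, 0, 0.04], "twist": 0},
    {"dp": [0, 0, 0.02], "twist": 0},
    {"dp": [0, 0, 0], "twist": 0}
  ]
}}

```text
time_s: 20.8
ee_pos: [0.5898, 0.114, 0.0704]
eef_rot: [3.141, -0.0, 1.482]
force: [-4.5, -1.9, 9.3]
grip_width: 0.0601
grip_force: 8.0
```

Force on the floor. I'll release, withdraw and look.

{"op": "step_arm", "data": {
  "deltas": [
    {"dp": [0, 0, 0], "twist": 0},
    {"dp": [0, 0, 0], "twist": 0},
    {"dp": [0, 0, 0], "twist": 0},
    {"dp": [0, 0, 0], "twist": 0},
    {"dp": [0, 0, -0.6], "twist": 0},
    {"dp": [0, 0, -1], "twist": 0},
    {"dp": [0, -0.9, -0.2], "twist": 0},
    {"dp": [0, -1, 0], "twist": 0},
    {"dp": [0, -1, 0], "twist": 0},
    {"dp": [0, -1, 0], "twist": 0},
    {"dp": [0, -0.7, 0], "twist": 0}
  ],
  "gripper": 1
}}

```text
time_s: 21.9
ee_pos: [0.4044, 0.1303, 0.1414]
eef_rot: [-3.141, -0.0, 1.482]
force: [0.1, 0.5, 1.0]
grip_width: 0.094
grip_force: 0.0
```

```bash
python3 - <<'E'
from fit import *
D=[];I=[]
for i in range(5):
    a,d=ctrl.camera('top'); I.append(a.astype(float)); D.append(d)
im=np.mean(I,0); np.save('top_im3.npy',im); d=np.mean(D,0); np.save('top_d3.npy',d)
print('fit',fitbox('top',im,[.591,.113,-.09],z0=.058))
m=np.zeros(d.shape,bool); m[140:190,205:262]=1
P=pts('top',d,m)
P=P[(P[:,2]>.05)&(abs(P[:,0]-.591)<.022)&(abs(P[:,1]-.113)<.035)]
A=np.c_[P[:,:2]-[.591,.113],np.ones(len(P))]; k,r,*_=np.linalg.lstsq(A,P[:,2],rcond=None); print('plane',k,len(P),'rms',np.std(A@k-P[:,2]))
o=mortho('top',im,[.592,.1103],-.089,.078,.1,.11,2000).mean(2).clip(0,255)
cv2.imwrite('pics/placed2.png',o)
print(ctrl.get_obs()['time_s'])
E
```

```text
fit (array([ 0.59067645,  0.11647455, -0.06319056]), np.float64(26.21149293225412))
plane [-0.05772219 -0.0602432   0.08362913] 254 rms 0.04205751174647036
22.15[ WARN:0@10.863] global loadsave.cpp:1063 imwrite_ Unsupported depth image for selected encoder is fallbacked to CV_8U.
```

View pics/placed2.png

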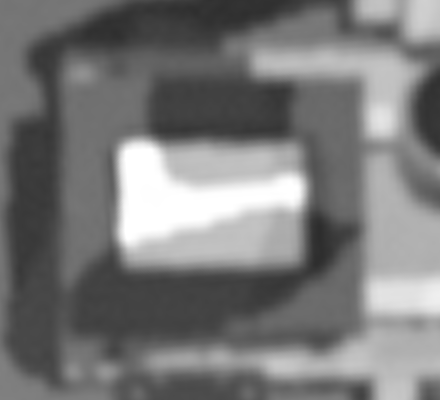

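```bash
python3 - <<'E'
from fit import *
d=np.load('top_d3.npy')
m=np.zeros(d.shape,bool); m[140:190,205:262]=1
P=pts('top',d,m)
P=P[(P[:,2]>.05)&(P[:,2]<.1)&(abs(P[:,0]-.591)<.024)&(abs(P[:,1]-.114)<.038)]
A=np.c_[P[:,:2]-[.591,.114],np.ones(len(P))]; k,r,*_=np.linalg.lstsq(A,P[:,2],rcond=None); print('plane',k,len(P),'rms',np.std(A@k-P[:,2]))
E
```

```text
plane [ 0.00487948 -0.00058807  0.07771864] 302 rms 0.0015251197640417026
```

```bash
cat > drill.py <<'E'
from fit import *
def hullc(p):
    m=cv2.moments(cv2.convexHull(p.astype(np.float32))); return np.array([m['m10'],m['m01']])/m['m00'],m['m00']
A=np.linspace(0,2*np.pi,40)
def cyl(n,x,y): 
    P=np.r_[[[x+.027*np.cos(a),y+.027*np.sin(a),z] for z in (.22,.365) for a in A]]; return proj(n,P)
def fitdrill(n,im):
    up=cv2.resize(im.astype(np.float32),None,fx=8,fy=8,interpolation=cv2.INTER_CUBIC)
    r,g,b=up[...,0],up[...,1],up[...,2]
    m=((np.minimum(r,g)-b)>25)&(g>.6*r)
    u=cyl(n,.581,-.003); lo=((u.min(0)-4)*8).astype(int);hi=((u.max(0)+4)*8).astype(int)
    k=np.zeros_like(m); k[lo[1]:hi[1],lo[0]:hi[0]]=1; m=(m&k).astype(np.uint8)
    nc,l,st,_=cv2.connectedComponentsWithStats(m); j=1+np.argmax(st[1:,4]); v,uu=np.nonzero(l==j)
    p=(np.c_[uu,v]+.5)/8-.5; c,a=hullc(p)
    f=lambda q: hullc(cyl(n,*q))[0]-c
    s=least_squares(f,[.581,-.003],diff_step=1e-3,x_scale=.01); return s.x,a,hullc(cyl(n,*s.x))[1]
if __name__=='__main__':
    for n,f in [('top','top_im.npy'),('top','top_im3.npy'),('scene','scene_im.npy')]: print(n,fitdrill(n,np.load(f)))
E
python3 drill.py; python3 - <<'E'
from fit import *
# scene crop of motor/bit
im=np.load('scene_im.npy'); print(proj('scene',[[.583,-.001,.13],[.583,-.001,.18],[.583,-.001,.078],[.5,-.03,.1]]))
E
```

```text
top (array([ 0.5812795 , -0.00076961]), 368.046875, 400.0840141712688)
top (array([ 0.58165526, -0.00090749]), 364.5859375, 400.3248084401712)
scene (array([ 0.5859792 , -0.01197021]), 527.7109375, 688.0796133687254)
[[268.9303257  215.63202928]
 [269.37286415 207.92598679]
 [268.50084749 223.10130676]
 [246.00065674 211.4355397 ]]
```

```bash
cat > whl.py <<'E'
from plan import *
HUB=np.array([.562,-.2255,.15]); YAW=-.089
def pt(deg,r=.037,dz=-.014):
    f=np.radians(deg); v=R.from_euler('z',YAW).apply([r*np.cos(f),r*np.sin(f)*np.cos(.6),r*np.sin(f)*np.sin(.6)])
    a=np.arctan2(v[1],v[0])+np.pi
    return (*(HUB+v+[0,0,dz]),a)
if __name__=='__main__':
    x,y,z,a=pt(-6); print(x,y,z,a)
    plan([(.39,0,.23,1.95),(.42,-.2,.25,2.65),(x,y,.25,a),(x,y,.17,a)],.95)
    print(ctrl.get_obs()['qpos'])
E
python3 whl.py
```

```text
0.5983679548405234 -0.23195003447971918 0.13381621522853368 2.9660629939095196
t 22.15 p [0.4073 0.1303 0.1418] psi 1.482 F [0.6 0.3 0.7] g 0.094 0.0
end [ 0.5984 -0.2319  0.1702] 2.966 26
[{"dp":[-0.47,-0.02,-0.32],"twist":-0.96},{"dp":[-0.47,-0.05,-0.31],"twist":-0.96},{"dp":[-0.46,-0.08,-0.32],"twist":-0.95},{"dp":[-0.45,-0.12,-0.31],"twist":-0.96},{"dp":[-0.45,-0.14,-0.32],"twist":-0.96},{"dp":[-0.44,-0.17,-0.31],"twist":-0.96},{"dp":[-0.42,-0.2,-0.32],"twist":-0.96},{"dp":[-0.45,-0.11,-0.05],"twist":-0.91},{"dp":[-0.44,-0.13,-0.04],"twist":-0.91},{"dp":[-0.43,-0.16,-0.05],"twist":-0.91},{"dp":[-0.42,-0.19,-0.04],"twist":-0.91},{"dp":[-0.4,-0.21,-0.05],"twist":-0.92}]
[{"dp":[-0.4,-0.24,-0.04],"twist":-0.91},{"dp":[-0.37,-0.27,-0.05],"twist":-0.91},{"dp":[-0.36,-0.29,-0.04],"twist":-0.91},{"dp":[-0.34,-0.31,-0.05],"twist":-0.91},{"dp":[-0.32,-0.33,-0.04],"twist":-0.91},{"dp":[-0.3,-0.35,-0.05],"twist":-0.91},{"dp":[-0.86,0.28,0],"twist":-0.91},{"dp":[-0.88,0.23,0],"twist":-0.9},{"dp":[-0.89,0.17,0],"twist":-0.91},{"dp":[-0.9,0.11,0],"twist":-0.9},{"dp":[-0.9,0.06,0],"twist":-0.91},{"dp":[0,0,0.67],"twist":0}]
[{"dp":[0,0,0.67],"twist":0},{"dp":[0,0,0.66],"twist":0}]
[2.23879105e-01 9.53501243e-02 1.92441148e+00 2.27074635e-05
 1.12085494e+00 3.12840701e-01]
```

{"op": "step_arm", "data": {
  "deltas": [
    {"dp": [-0.47, -0.02, -0.32], "twist": -0.96},
    {"dp": [-0.47, -0.05, -0.31], "twist": -0.96},
    {"dp": [-0.46, -0.08, -0.32], "twist": -0.95},
    {"dp": [-0.45, -0.12, -0.31], "twist": -0.96},
    {"dp": [-0.45, -0.14, -0.32], "twist": -0.96},
    {"dp": [-0.44, -0.17, -0.31], "twist": -0.96},
    {"dp": [-0.42, -0.2, -0.32], "twist": -0.96},
    {"dp": [-0.45, -0.11, -0.05], "twist": -0.91},
    {"dp": [-0.44, -0.13, -0.04], "twist": -0.91},
    {"dp": [-0.43, -0.16, -0.05], "twist": -0.91},
    {"dp": [-0.42, -0.19, -0.04], "twist": -0.91},
    {"dp": [-0.4, -0.21, -0.05], "twist": -0.92}
  ],
  "gripper": -0.57
}}

```text
time_s: 23.35
ee_pos: [0.4037, -0.0922, 0.239]
eef_rot: [-3.141, -0.0, 2.271]
force: [0.1, 0.5, 0.2]
grip_width: 0.0201
grip_force: 0.0
```

{"op": "step_arm", "data": {
  "deltas": [
    {"dp": [-0.4, -0.24, -0.04], "twist": -0.91},
    {"dp": [-0.37, -0.27, -0.05], "twist": -0.91},
    {"dp": [-0.36, -0.29, -0.04], "twist": -0.91},
    {"dp": [-0.34, -0.31, -0.05], "twist": -0.91},
    {"dp": [-0.32, -0.33, -0.04], "twist": -0.91},
    {"dp": [-0.3, -0.35, -0.05], "twist": -0.91},
    {"dp": [-0.86, 0.28, 0], "twist": -0.91},
    {"dp": [-0.88, 0.23, 0], "twist": -0.9},
    {"dp": [-0.89, 0.17, 0], "twist": -0.91},
    {"dp": [-0.9, 0.11, 0], "twist": -0.9},
    {"dp": [-0.9, 0.06, 0], "twist": -0.91},
    {"dp": [0, 0, 0.6], "twist": 0}
  ]
}}

```text
time_s: 24.55
ee_pos: [0.6019, -0.2335, 0.2265]
eef_rot: [-3.141, 0.004, 2.969]
force: [0.2, 0.4, -1.1]
grip_width: 0.02
grip_force: 0.0
```

{"op": "step_arm", "data": {
  "deltas": [
    {"dp": [0, 0, 0.6], "twist": 0},
    {"dp": [0, 0, 0.6], "twist": 0},
    {"dp": [0, 0, 0.2], "twist": 0},
    {"dp": [0, 0, 0], "twist": 0},
    {"dp": [0, 0, 0], "twist": 0}
  ]
}}

```text
time_s: 25.05
ee_pos: [0.5982, -0.2324, 0.1709]
eef_rot: [-3.141, 0.001, 2.966]
force: [-0.0, 0.1, 1.1]
grip_width: 0.0205
grip_force: 0.0
```

```bash
python3 - <<'E'
from whl import *
S=ctrl.camera('scene')[0]; 
x,y,z,a=pt(-6); plan([(x,y,.15,a),(x,y,z,a)],.5)
u=proj('scene',[[x,y,.1478]])[0]; print(u)
l,t=int(u[0])-60,int(u[1])-55
c=cv2.resize(S[t:t+100,l:l+120],None,fx=6,fy=6,interpolation=3)[:,:,::-1]; cv2.imwrite('pics/wheel.png',c)
E
```

```text
t 25.1 p [ 0.5982 -0.2324  0.1712] psi 2.966 F [-0.2 -0.2  1. ] g 0.0198 0.0
end [ 0.5983 -0.232   0.1336] 2.966 3
[{"dp":[0,0.01,0.27],"twist":0},{"dp":[0,0,0.26],"twist":0},{"dp":[0,0,0.41],"twist":0}]
[223.42520369 262.11203621]
```

View pics/wheel.png

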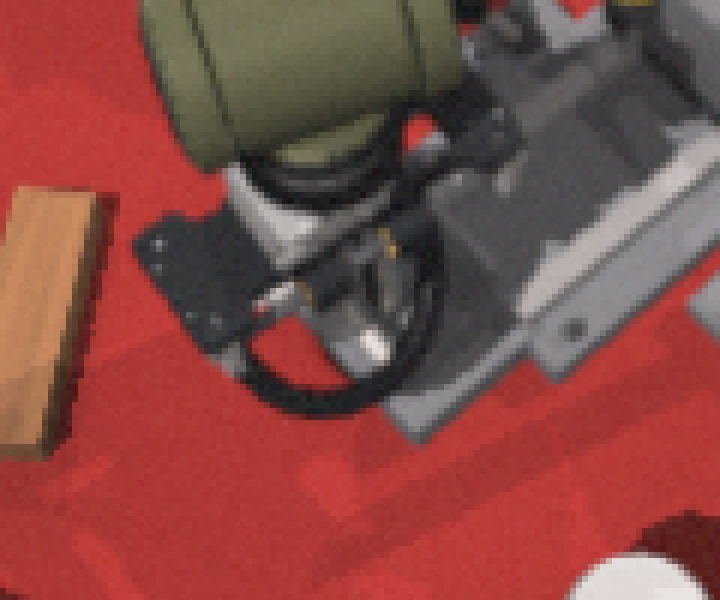

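The fingers at (320–400, 300) straddle the far spoke, whose bright part shows at (375,345). I'll go down carefully.

{"op": "step_arm", "data": {
  "deltas": [
    {"dp": [0, 0, 0.2], "twist": 0},
    {"dp": [0, 0, 0.2], "twist": 0},
    {"dp": [0, 0, 0], "twist": 0}
  ]
}}

```text
time_s: 25.4
ee_pos: [0.5971, -0.2317, 0.1525]
eef_rot: [3.141, -0.002, 2.966]
force: [-0.5, 0.3, -0.1]
grip_width: 0.0201
grip_force: 0.0
```

{"op": "step_arm", "data": {
  "deltas": [
    {"dp": [0, 0, 0.2], "twist": 0},
    {"dp": [0, 0, 0.15], "twist": 0},
    {"dp": [0, 0, 0], "twist": 0}
  ]
}}

```text
time_s: 25.7
ee_pos: [0.5972, -0.2318, 0.1386]
eef_rot: [3.141, -0.002, 2.966]
force: [0.2, 0.4, 0.2]
grip_width: 0.0203
grip_force: 0.0
```

{"op": "step_arm", "data": {
  "deltas": [
    {"dp": [0, 0, 0.11], "twist": 0},
    {"dp": [0, 0, 0], "twist": 0},
    {"dp": [0, 0, 0], "twist": 0},
    {"dp": [0, 0, 0], "twist": 0}
  ],
  "gripper": -1,
  "squeeze": 12
}}

```text
time_s: 26.1
ee_pos: [0.5977, -0.2315, 0.1348]
eef_rot: [3.141, -0.0, 2.966]
force: [5.7, 1.9, -7.3]
grip_width: 0.0117
grip_force: 12.0
```

```bash
python3 - <<'E'
from whl import *
o=ctrl.get_obs(); p=o['ee_pos']
# actual angle from tangential position
x,y,z,a=pt(-6); print('target',x,y,z,a)
plan([pt(t) for t in range(-10,-131,-4)],.95)
E
```

```text
target 0.5983679548405234 -0.23195003447971918 0.13381621522853368 2.9660629939095196
t 26.1 p [ 0.5977 -0.2315  0.1348] psi 2.966 F [ 5.7  1.9 -7.3] g 0.0117 12.0
end [ 0.5362 -0.2465  0.12  ] 0.688 51
[{"dp":[-0.01,-0.06,0.06],"twist":0.83},{"dp":[0,-0.05,0.04],"twist":0.84},{"dp":[0.01,-0.06,0.03],"twist":0.85},{"dp":[0.01,-0.05,0.03],"twist":0.85},{"dp":[0.01,-0.06,0.04],"twist":0.88},{"dp":[0.01,-0.05,0.03],"twist":0.88},{"dp":[0.01,-0.06,0.03],"twist":0.91},{"dp":[0.01,-0.05,0.03],"twist":0.93},{"dp":[0.01,-0.06,0.03],"twist":0.95},{"dp":[0.02,-0.06,0.02],"twist":0.97},{"dp":[0.01,-0.06,0.03],"twist":1},{"dp":[0.01,-0.03,0.01],"twist":0.52}]
[{"dp":[0,-0.03,0.01],"twist":0.51},{"dp":[0.01,-0.03,0.01],"twist":0.53},{"dp":[0.01,-0.03,0.01],"twist":0.53},{"dp":[0,-0.03,0.01],"twist":0.54},{"dp":[0.01,-0.03,0.01],"twist":0.55},{"dp":[0,-0.03,0.01],"twist":0.55},{"dp":[0.01,-0.03,0.01],"twist":0.56},{"dp":[0,-0.03,0],"twist":0.57},{"dp":[0.01,-0.03,0.01],"twist":0.56},{"dp":[0,-0.03,0.01],"twist":0.58},{"dp":[0.01,-0.03,0],"twist":0.58},{"dp":[0,-0.03,0],"twist":0.59}]
[{"dp":[0,-0.
[... 232 characters left out ...]
],"twist":0.61},{"dp":[0.01,-0.03,0],"twist":0.6},{"dp":[0,-0.03,0],"twist":0.6},{"dp":[-0.01,-0.04,0],"twist":0.61},{"dp":[0,-0.03,-0.01],"twist":0.6}]
[{"dp":[0,-0.03,0],"twist":0.59},{"dp":[0,-0.03,0],"twist":0.59},{"dp":[0,-0.04,-0.01],"twist":0.59},{"dp":[0,-0.03,-0.01],"twist":0.58},{"dp":[-0.01,-0.03,0],"twist":0.58},{"dp":[0,-0.03,-0.01],"twist":0.57},{"dp":[-0.01,-0.03,0],"twist":0.57},{"dp":[0,-0.03,-0.01],"twist":0.56},{"dp":[-0.01,-0.03,-0.01],"twist":0.55},{"dp":[0,-0.03,-0.01],"twist":0.54},{"dp":[0,-0.04,-0.01],"twist":0.55},{"dp":[-0.01,-0.03,-0.01],"twist":0.53}]
[{"dp":[0,-0.03,-0.01],"twist":0.52},{"dp":[-0.01,-0.03,-0.01],"twist":0.52},{"dp":[0,-0.03,-0.01],"twist":0.51}]
```

```bash
cat > whl2.py <<'E'
from whl import *
def seq(f0,f1,step=3.7):
    fs=np.linspace(f0,f1,4000); ps=np.unwrap([pt(f)[3] for f in fs])
    n=int(np.ceil(abs(ps[-1]-ps[0])/np.radians(step))); t=np.linspace(ps[0],ps[-1],n+1)[1:]
    return [pt(np.interp(-q,-ps,fs)) for q in t]
if __name__=='__main__':
    p=pt(float(sys.argv[1])); plan(seq(float(sys.argv[1]),float(sys.argv[2])),.95,np.array(p[:3]),p[3])
E
python3 whl2.py -6 -110
```

```text
t 26.1 p [ 0.5984 -0.232   0.1338] psi 2.966 F [ 5.7  1.9 -7.3] g 0.0117 12.0
end [ 0.5469 -0.253   0.1162] 1.066 30
[{"dp":[0.01,-0.06,0.04],"twist":0.91},{"dp":[0,-0.06,0.04],"twist":0.9},{"dp":[0.01,-0.05,0.04],"twist":0.91},{"dp":[0.01,-0.06,0.03],"twist":0.91},{"dp":[0.01,-0.06,0.04],"twist":0.9},{"dp":[0.01,-0.05,0.03],"twist":0.91},{"dp":[0.01,-0.06,0.03],"twist":0.91},{"dp":[0.01,-0.05,0.03],"twist":0.91},{"dp":[0.02,-0.06,0.02],"twist":0.9},{"dp":[0.01,-0.05,0.03],"twist":0.91},{"dp":[0.01,-0.05,0.02],"twist":0.91},{"dp":[0.01,-0.06,0.02],"twist":0.9}]
[{"dp":[0.01,-0.05,0.01],"twist":0.91},{"dp":[0.01,-0.05,0.02],"twist":0.91},{"dp":[0.01,-0.05,0.01],"twist":0.9},{"dp":[0.01,-0.05,0.02],"twist":0.91},{"dp":[0.01,-0.05,0.01],"twist":0.91},{"dp":[0.01,-0.05,0.01],"twist":0.91},{"dp":[0,-0.05,0],"twist":0.9},{"dp":[0.01,-0.05,0.01],"twist":0.91},{"dp":[0,-0.04,0],"twist":0.91},{"dp":[0.01,-0.05,0.01],"twist":0.9},{"dp":[0,-0.05,0],"twist":0.91},{"dp":[0,-0.05,0],"twist":0.91}]
[{"dp":[0,-0.05,0],"twist":0.9},{"dp":[0,-0.05,-0.01],"twist":0.91},{"dp":[0,-0.04,0],"twist":0.91},{"dp":[0,-0.05,-0.01],"twist":0.91},{"dp":[-0.01,-0.05,0],"twist":0.9},{"dp":[0,-0.05,-0.01],"twist":0.91}]
```

{"op": "step_arm", "data": {
  "deltas": [
    {"dp": [0.01, -0.06, 0.04], "twist": 0.91},
    {"dp": [0, -0.06, 0.04], "twist": 0.9},
    {"dp": [0.01, -0.05, 0.04], "twist": 0.91},
    {"dp": [0.01, -0.06, 0.03], "twist": 0.91},
    {"dp": [0.01, -0.06, 0.04], "twist": 0.9},
    {"dp": [0.01, -0.05, 0.03], "twist": 0.91}
  ]
}}

```text
time_s: 26.7
ee_pos: [0.5916, -0.2434, 0.1265]
eef_rot: [3.141, -0.0, 2.584]
force: [3.0, 4.9, -2.3]
grip_width: 0.0115
grip_force: 12.0
```

{"op": "step_arm", "data": {
  "deltas": [
    {"dp": [0.01, -0.06, 0.03], "twist": 0.91},
    {"dp": [0.01, -0.05, 0.03], "twist": 0.91},
    {"dp": [0.02, -0.06, 0.02], "twist": 0.9},
    {"dp": [0.01, -0.05, 0.03], "twist": 0.91},
    {"dp": [0.01, -0.05, 0.02], "twist": 0.91},
    {"dp": [0.01, -0.06, 0.02], "twist": 0.9},
    {"dp": [0.01, -0.05, 0.01], "twist": 0.91},
    {"dp": [0.01, -0.05, 0.02], "twist": 0.91},
    {"dp": [0.01, -0.05, 0.01], "twist": 0.9},
    {"dp": [0.01, -0.05, 0.02], "twist": 0.91},
    {"dp": [0.01, -0.05, 0.01], "twist": 0.91},
    {"dp": [0.01, -0.05, 0.01], "twist": 0.91}
  ]
}}

```text
time_s: 27.9
ee_pos: [0.5694, -0.2555, 0.1176]
eef_rot: [3.14, 0.001, 1.824]
force: [5.8, 0.1, -4.0]
grip_width: 0.0116
grip_force: 12.0
```

{"op": "step_arm", "data": {
  "deltas": [
    {"dp": [0, -0.05, 0], "twist": 0.9},
    {"dp": [0.01, -0.05, 0.01], "twist": 0.91},
    {"dp": [0, -0.04, 0], "twist": 0.91},
    {"dp": [0.01, -0.05, 0.01], "twist": 0.9},
    {"dp": [0, -0.05, 0], "twist": 0.91},
    {"dp": [0, -0.05, 0], "twist": 0.91},
    {"dp": [0, -0.05, 0], "twist": 0.9},
    {"dp": [0, -0.05, -0.01], "twist": 0.91},
    {"dp": [0, -0.04, 0], "twist": 0.91},
    {"dp": [0, -0.05, -0.01], "twist": 0.91},
    {"dp": [-0.01, -0.05, 0], "twist": 0.9},
    {"dp": [0, -0.05, -0.01], "twist": 0.91}
  ]
}}

```text
time_s: 29.1
ee_pos: [0.5463, -0.2534, 0.1181]
eef_rot: [3.14, 0.0, 1.064]
force: [2.9, -2.3, -1.5]
grip_width: 0.0115
grip_force: 12.0
```

```bash
python3 whl2.py -110 -215; python3 -c "
from fit import *
im=ctrl.camera('top')[0]; o=mortho('top',im,[.592,.0703],-.089,.078,.1,.15,2000).mean(2).clip(0,255).astype(np.uint8); np.save('t4.npy',im)
print(pts('top',ctrl.camera('top')[1],np.zeros((384,512),bool)).shape, ctrl.get_obs()['qpos'])
w=(o[190:215]).mean(0); print(w[::8].round())
"
```

```text
t 29.1 p [ 0.5468 -0.253   0.1164] psi 1.066 F [ 2.9 -2.3 -1.5] g 0.0115 12.0
end [ 0.5336 -0.2053  0.148 ] -0.613 27
[{"dp":[0,-0.05,-0.01],"twist":0.89},{"dp":[-0.01,-0.05,-0.01],"twist":0.89},{"dp":[-0.01,-0.05,-0.02],"twist":0.89},{"dp":[0,-0.05,-0.01],"twist":0.89},{"dp":[-0.01,-0.05,-0.02],"twist":0.89},{"dp":[-0.01,-0.05,-0.02],"twist":0.9},{"dp":[-0.01,-0.05,-0.02],"twist":0.89},{"dp":[-0.01,-0.06,-0.02],"twist":0.89},{"dp":[-0.01,-0.05,-0.03],"twist":0.89},{"dp":[0,-0.06,-0.03],"twist":0.89},{"dp":[-0.01,-0.05,-0.03],"twist":0.89},{"dp":[-0.01,-0.06,-0.03],"twist":0.89}]
[{"dp":[-0.01,-0.05,-0.03],"twist":0.89},{"dp":[0,-0.06,-0.04],"twist":0.89},{"dp":[-0.01,-0.06,-0.03],"twist":0.89},{"dp":[0,-0.05,-0.04],"twist":0.9},{"dp":[0,-0.06,-0.04],"twist":0.89},{"dp":[0,-0.06,-0.04],"twist":0.89},{"dp":[0,-0.06,-0.04],"twist":0.89},{"dp":[0.01,-0.05,-0.04],"twist":0.89},{"dp":[0,-0.06,-0.04],"twist":0.89},{"dp":[0.01,-0.06,-0.03],"twist":0.89},{"dp":[0,-0.05,-0.04],"twist":0.89},{"dp":[0.01,-0.06,-0.04],"twist":0.89}]
[{"dp":[0.01,-0.06,-0.03],"twist":0.89},{"dp":[0.01,-0.05,-0.03
[... 289 characters left out ...]
^^^^^
  File "h.py", line 9, in pts
    p=cv2.undistortPoints(np.stack([u,v],1).astype(float).reshape(-1,1,2),K,d).reshape(-1,2)
      ~~~~~~~~~~~~~~~~~~~^^^^^^^^^^^^^^^^^^^^^^^^^^^^^^^^^^^^^^^^^^^^^^^^^^^^^
cv2.error: OpenCV(4.12.0) /io/opencv/modules/calib3d/src/undistort.dispatch.cpp:347: error: (-215:Assertion failed) CV_IS_MAT(_src) && CV_IS_MAT(_dst) && (_src->rows == 1 || _src->cols == 1) && (_dst->rows == 1 || _dst->cols == 1) && _src->cols + _src->rows - 1 == _dst->rows + _dst->cols - 1 && (CV_MAT_TYPE(_src->type) == CV_32FC2 || CV_MAT_TYPE(_src->type) == CV_64FC2) && (CV_MAT_TYPE(_dst->type) == CV_32FC2 || CV_MAT_TYPE(_dst->type) == CV_64FC2) in function 'cvUndistortPointsInternal'
```

{"op": "step_arm", "data": {
  "deltas": [
    {"dp": [0, -0.05, -0.01], "twist": 0.89},
    {"dp": [-0.01, -0.05, -0.01], "twist": 0.89},
    {"dp": [-0.01, -0.05, -0.02], "twist": 0.89},
    {"dp": [0, -0.05, -0.01], "twist": 0.89},
    {"dp": [-0.01, -0.05, -0.02], "twist": 0.89},
    {"dp": [-0.01, -0.05, -0.02], "twist": 0.9},
    {"dp": [-0.01, -0.05, -0.02], "twist": 0.89},
    {"dp": [-0.01, -0.06, -0.02], "twist": 0.89},
    {"dp": [-0.01, -0.05, -0.03], "twist": 0.89},
    {"dp": [0, -0.06, -0.03], "twist": 0.89},
    {"dp": [-0.01, -0.05, -0.03], "twist": 0.89},
    {"dp": [-0.01, -0.06, -0.03], "twist": 0.89}
  ]
}}

```text
time_s: 30.4
ee_pos: [0.5274, -0.2371, 0.1282]
eef_rot: [3.14, -0.0, 0.32]
force: [1.7, -4.0, -1.3]
grip_width: 0.0113
grip_force: 12.0
```

{"op": "step_arm", "data": {
  "deltas": [
    {"dp": [-0.01, -0.05, -0.03], "twist": 0.89},
    {"dp": [0, -0.06, -0.04], "twist": 0.89},
    {"dp": [-0.01, -0.06, -0.03], "twist": 0.89},
    {"dp": [0, -0.05, -0.04], "twist": 0.9},
    {"dp": [0, -0.06, -0.04], "twist": 0.89},
    {"dp": [0, -0.06, -0.04], "twist": 0.89},
    {"dp": [0, -0.06, -0.04], "twist": 0.89},
    {"dp": [0.01, -0.05, -0.04], "twist": 0.89},
    {"dp": [0, -0.06, -0.04], "twist": 0.89},
    {"dp": [0.01, -0.06, -0.03], "twist": 0.89},
    {"dp": [0, -0.05, -0.04], "twist": 0.89},
    {"dp": [0.01, -0.06, -0.04], "twist": 0.89}
  ]
}}

```text
time_s: 31.6
ee_pos: [0.5283, -0.2111, 0.1461]
eef_rot: [3.141, -0.0, -0.427]
force: [-0.4, -4.3, -1.7]
grip_width: 0.0114
grip_force: 12.0
```

```bash
python3 - <<'E'
from fit import *
im=np.mean([ctrl.camera('top')[0].astype(float) for i in range(3)],0); np.save('t5.npy',im)
S=np.mean([ctrl.camera('scene')[0].astype(float) for i in range(3)],0); np.save('s5.npy',S)
a=mortho('top',im,[.585,.03],-.089,.078,.1,.12,1700).clip(0,255)
b=cv2.resize(S[170:250,225:315],None,fx=4.25,fy=4.25,interpolation=3)
b=b[:a.shape[0]]; a=a[:b.shape[0]]
cv2.imwrite('pics/mid.png',np.hstack([a,b]).clip(0,255).astype(np.uint8)[:,:798,::-1]); print(a.shape,b.shape)
E
python3 whl2.py -205 -242 | head -3
```

```text
(340, 408, 3) (340, 382, 3)
t 31.9 p [ 0.5297 -0.2097  0.1448] psi 5.827 F [-0.9 -1.6  5.5] g 0.0114 12.0
end [ 0.5469 -0.1971  0.1544] 5.196 10
[{"dp":[0.01,-0.06,-0.03],"twist":0.9},{"dp":[0.01,-0.05,-0.03],"twist":0.91},{"dp":[0.01,-0.06,-0.03],"twist":0.9},{"dp":[0.02,-0.05,-0.03],"twist":0.91},{"dp":[0.01,-0.05,-0.03],"twist":0.9},{"dp":[0.01,-0.06,-0.02],"twist":0.9},{"dp":[0.01,-0.05,-0.02],"twist":0.91},{"dp":[0.01,-0.05,-0.02],"twist":0.9},{"dp":[0.01,-0.05,-0.02],"twist":0.91},{"dp":[0.01,-0.05,-0.01],"twist":0.9}]
```

View pics/mid.png

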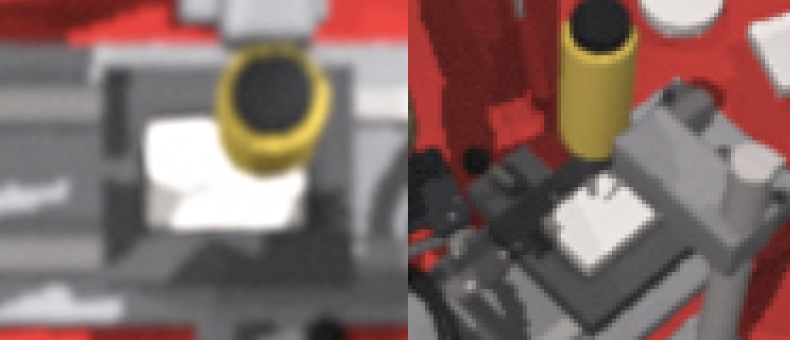

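Slide at u 103–352 and blank at u 145–304 in the top half, so about 19 mm (0.68 rad) remains. The blank is still seated. On to −242°.

{"op": "step_arm", "data": {
  "deltas": [
    {"dp": [0.01, -0.06, -0.03], "twist": 0.9},
    {"dp": [0.01, -0.05, -0.03], "twist": 0.91},
    {"dp": [0.01, -0.06, -0.03], "twist": 0.9},
    {"dp": [0.02, -0.05, -0.03], "twist": 0.91},
    {"dp": [0.01, -0.05, -0.03], "twist": 0.9},
    {"dp": [0.01, -0.06, -0.02], "twist": 0.9},
    {"dp": [0.01, -0.05, -0.02], "twist": 0.91},
    {"dp": [0.01, -0.05, -0.02], "twist": 0.9},
    {"dp": [0.01, -0.05, -0.02], "twist": 0.91},
    {"dp": [0, 0, 0], "twist": 0},
    {"dp": [0, 0, 0], "twist": 0}
  ]
}}

```text
time_s: 33.0
ee_pos: [0.5433, -0.1984, 0.1552]
eef_rot: [-3.142, -0.001, -0.992]
force: [0.9, -3.7, 3.2]
grip_width: 0.0113
grip_force: 12.0
```

```bash
python3 - <<'E'
from drill import *
o=ctrl.get_obs(); print(o['time_s'],o['qpos'],o['force'],o['ee_pos'],o['eef_rot'])
im=np.mean([ctrl.camera('top')[0].astype(float) for i in range(5)],0); np.save('t6.npy',im)
S=np.mean([ctrl.camera('scene')[0].astype(float) for i in range(5)],0); np.save('s6.npy',S)
print('drill',fitdrill('top',im)[0])
def edges(n,im,c,z,name,rows,lo,hi):
    # half-level crossings of blank ends along machine y, avg over rows (machine x offsets mm)
    o=mortho(n,im,c,-.089,z,.1,.12,2000).min(2)
    w=o[rows[0]:rows[1]].mean(0); t=(w[lo:hi].max()+np.percentile(w[lo:hi],5))/2
    k=np.nonzero(w>t)[0]; k=k[(k>lo)&(k<hi)]; print(name,'edges',k.min(),k.max(),'ctr y_m off mm',(240-(k.min()+k.max()+1)/2)/2)
# reference start (seated at y .114) and now
edges('top',np.load('top_im3.npy'),[.591,.1141],.078,'start',(180,225),120,360)
c=[.591-.0889*.1149,.1141-.1149]; edges('top',im,c,.078,'now',(215,255),120,360); print(c)
a=mortho('top',im,c,-.089,.078,.1,.11,1700).clip(0,255)
b=cv2.resize(S[185:235,250:310],None,fx=6.8,fy=6.8,interpolation=3)
cv2.imwrite('pics/fin.png',np.hstack([a[:340],b[:340]]).clip(0,255).astype(np.uint8)[:,:798,::-1])
E
```

```text
33.0 [-4.13379181e-01  4.06233830e-01  1.49791692e+00 -2.14497982e-04
  1.23697672e+00  2.14942377e+00] [ 0.91446705 -3.70928045  3.16545086] [ 0.54329104 -0.19841061  0.15516475] [-3.14150795e+00 -5.00301245e-04 -9.91936412e-01]
drill [ 0.58175043 -0.0014028 ]
start edges 146 329 ctr y_m off mm 1.0
now edges 144 320 ctr y_m off mm 3.75
[0.58078539, -0.000800000000000009]
```

View pics/fin.png

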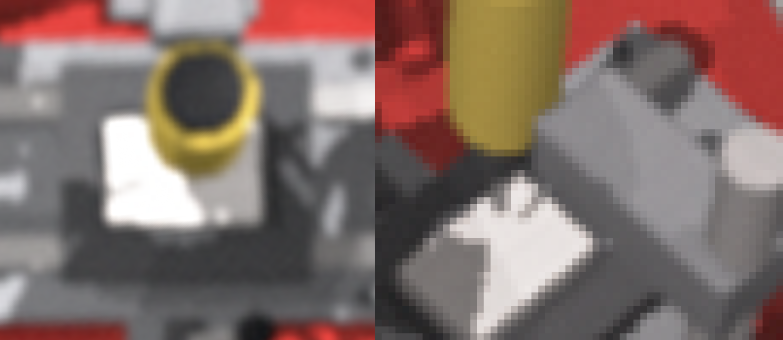

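```bash
python3 - <<'E'
from fit import *
K,dd,T=cal('scene'); Rm=T[:3,:3]; C=-Rm.T@T[:3,3]
def bp(u,v,z):
    q=cv2.undistortPoints(np.array([[[u,v]]],float),K,dd).ravel(); r=Rm.T@np.array([q[0],q[1],1]); return C+r*(z-C[2])/r[2]
S=np.load('s6.npy')
ym=np.array([.0889,.996,0])
print('bit',bp(269.9,215.1,.13),'blank',bp(267.9,222.4,.078))
print('diff y_m mm',(bp(267.9,222.4,.078)-bp(269.9,215.1,.13))@ym*1000)
print('fitbox',fitbox('scene',S,[.58,-.002,-.09],z0=.058))
# dark pixels detail near bit
print(S[207:220,262:278].min(2).round().astype(int))
E
```

```text
bit [0.58402585 0.00287611 0.13      ] blank [ 5.79506131e-01 -3.22006030e-04  7.80000000e-02]
diff y_m mm -3.587129932444043
fitbox (array([ 0.58088237, -0.00200609, -0.09402877]), np.float64(33.81304897466753))
[[ 40  47  56  55  59  61  57  49  47  45  52  79  94  97 100 110]
 [ 50  51  54  57  58  58  54  50  46  43  52  79  93  94  94  99]
 [ 55  53  54  56  58  55  53  48  51  55  57  80  92  95  93  96]
 [ 53  54  52  53  57  56  52  55  88 116  75  75  87  91  93  93]
 [ 52  54  53  53  56  65  74  86 150 184 125  92  83  90  92  91]
 [ 52  52  51  50  60  88 106 143 214 226 209 176 102 104  90  89]
 [ 49  50  51  67  88 102 119 167 229 230 221 168 119 109  84  86]
 [ 46  52  88 151 186 134 122 170 229 227 208 145 162 183 119  87]
 [ 69  98 160 219 222 162 127 172 226 215 169 165 214 225 188 121]
 [110 155 203 225 225 207 190 211 216 175 165 210 227 228 222 183]
 [189 202 216 221 227 225 222 226 222 207 214 224 227 224 225 221]
 [217 219 217 220 226 227 226 226 226 226 226 225 224 222 224 226]
 [186 214 216 216 222 227 227 225 227 226 225 223 223 224 225 225]]
```

```bash
python3 - <<'E'
from fit import *
K,dd,T=cal('scene'); Rm=T[:3,:3]; C=-Rm.T@T[:3,3]
def bp(u,v,z):
    q=cv2.undistortPoints(np.array([[[u,v]]],float),K,dd).ravel(); r=Rm.T@np.array([q[0],q[1],1]); return C+r*(z-C[2])/r[2]
ym=np.array([.0889,.996,0])
for uv in [(268,215.5),(268,215),(268,216),(267.7,215.5)]:
    b=bp(*uv,.13); print(uv,b,'blank-bit y_m mm',[round((np.array(p)-b)@ym*1000,1) for p in ([.5795,-.0003,.13],[.5809,-.0020,.13])])
# blank in scene by threshold contour of full top: lit+shaded; use silhouette ends
S=np.load('s6.npy'); o=mortho('scene',S,[.58,-.001],-.089,.078,.06,.07,2000)
g=o.min(2); print('profile along y_m', g[110:150].mean(0)[::6].round().astype(int)); print('x', g[:,120:160].mean(1)[::6].round().astype(int))
E
```

```text
(268, 215.5) [ 0.58029747 -0.00279403  0.13      ] blank-bit y_m mm [np.float64(2.4), np.float64(0.8)]
(268, 215) [ 0.57895577 -0.00129847  0.13      ] blank-bit y_m mm [np.float64(1.0), np.float64(-0.5)]
(268, 216) [ 0.58163664 -0.00428678  0.13      ] blank-bit y_m mm [np.float64(3.8), np.float64(2.2)]
(267.7, 215.5) [ 0.57953991 -0.00349994  0.13      ] blank-bit y_m mm [np.float64(3.2), np.float64(1.6)]
profile along y_m [108  97  94  93  91  89  86  88 124 183 207 208 207 206 207 216 223 225
 225 225 226 226 221 205 181 160 143 135 128 120 116 114 115 115 116 116
 117 115 104  89  71  49  38  37  43  51  57]
x [ 85  85  86  86  86  85  83  76  77  93 128 188 227 228 224 223 223 222
 222 219 211 201 187 172 164 173 190 200 204 208 196 144  87  61  49  45
  46  47  46  49]
```

Bit tip at scene pixel (268, 215.5), nearly over the blank's middle. The top camera (about +2 mm), the scene camera (about +1 mm) and the slide plate (about −1 mm) all put the recess within tolerance. I'll release the wheel.

{"op": "step_arm", "data": {
  "deltas": [
    {"dp": [0, 0, 0], "twist": 0},
    {"dp": [0, 0, 0], "twist": 0},
    {"dp": [0, 0, 0], "twist": 0},
    {"dp": [0, 0, -0.5], "twist": 0},
    {"dp": [0, 0, -0.7], "twist": 0},
    {"dp": [0, 0, -0.8], "twist": 0},
    {"dp": [0, 0, -0.5], "twist": 0},
    {"dp": [0, 0, 0], "twist": 0}
  ],
  "gripper": -0.55
}}

```text
time_s: 34.3
ee_pos: [0.544, -0.198, 0.2576]
eef_rot: [-3.139, -0.003, -0.994]
force: [-0.4, -0.4, -0.3]
grip_width: 0.0212
grip_force: 0.0
```

```bash
python3 plan.py .9 .46,-.12,.25,-.5 .473,-.082,.2,-.089 .473,-.082,.088,-.089
```

```text
t 34.3 p [ 0.544  -0.198   0.2576] psi -0.994 F [-0.4 -0.4 -0.3] g 0.0212 0.0
end [ 0.4728 -0.0821  0.088 ] -0.089 18
[{"dp":[-0.35,0.09,0.02],"twist":-0.88},{"dp":[-0.35,0.06,0.03],"twist":-0.89},{"dp":[-0.36,0.05,0.02],"twist":-0.88},{"dp":[-0.35,0.02,0.02],"twist":-0.89},{"dp":[-0.36,0,0.03],"twist":-0.88},{"dp":[-0.36,-0.02,0.02],"twist":-0.89},{"dp":[-0.35,-0.05,0.03],"twist":-0.88},{"dp":[-0.36,-0.07,0.02],"twist":-0.88},{"dp":[-0.03,-0.16,0.21],"twist":-0.98},{"dp":[-0.01,-0.17,0.21],"twist":-0.98},{"dp":[-0.01,-0.17,0.2],"twist":-0.99},{"dp":[0.01,-0.16,0.21],"twist":-0.98}]
[{"dp":[0.02,-0.17,0.21],"twist":-0.98},{"dp":[0.02,-0.16,0.21],"twist":-0.98},{"dp":[0,0,0.7],"twist":0},{"dp":[0,0,0.7],"twist":0},{"dp":[0,0,0.7],"twist":0},{"dp":[0,0,0.7],"twist":0}]
```

{"op": "step_arm", "data": {
  "deltas": [
    {"dp": [-0.35, 0.09, 0.02], "twist": -0.88},
    {"dp": [-0.35, 0.06, 0.03], "twist": -0.89},
    {"dp": [-0.36, 0.05, 0.02], "twist": -0.88},
    {"dp": [-0.35, 0.02, 0.02], "twist": -0.89},
    {"dp": [-0.36, 0, 0.03], "twist": -0.88},
    {"dp": [-0.36, -0.02, 0.02], "twist": -0.89},
    {"dp": [-0.35, -0.05, 0.03], "twist": -0.88},
    {"dp": [-0.36, -0.07, 0.02], "twist": -0.88},
    {"dp": [-0.03, -0.16, 0.21], "twist": -0.98},
    {"dp": [-0.01, -0.17, 0.21], "twist": -0.98},
    {"dp": [-0.01, -0.17, 0.2], "twist": -0.99},
    {"dp": [0.01, -0.16, 0.21], "twist": -0.98}
  ],
  "gripper": -1
}}

```text
time_s: 35.5
ee_pos: [0.4676, -0.0941, 0.2126]
eef_rot: [-3.141, 0.002, -0.223]
force: [0.6, 0.0, -0.2]
grip_width: 0.0004
grip_force: 0.0
```

{"op": "step_arm", "data": {
  "deltas": [
    {"dp": [0.02, -0.17, 0.21], "twist": -0.98},
    {"dp": [0.02, -0.16, 0.21], "twist": -0.98},
    {"dp": [0, 0, 0.7], "twist": 0},
    {"dp": [0, 0, 0], "twist": 0},
    {"dp": [0, 0, 0], "twist": 0}
  ]
}}

```text
time_s: 36.0
ee_pos: [0.4717, -0.082, 0.1691]
eef_rot: [-3.141, 0.002, -0.09]
force: [0.4, -0.8, 1.7]
grip_width: 0.0006
grip_force: 0.0
```

```bash
python3 - <<'E'
from plan import *
p=ctrl.get_obs()['ee_pos']; 
for n in ['scene','top']:
    im,d=ctrl.camera(n)
    # ball: dark pixels near expected
    u=proj(n,[[.480,-.033,.101]])[0]; m=im.max(2)<60; k=np.zeros_like(m); a,b=int(u[0]),int(u[1]); k[b-7:b+8,a-7:a+8]=1
    q=pts(n,d,m&k); q=q[(q[:,2]>.08)&(q[:,2]<.13)]; print(n,u,len(q),q.mean(0) if len(q) else '', q.min(0) if len(q) else '',q.max(0) if len(q) else '')
plan([(.473,-.082,.088,-.089)],.9)
E
```

```text
scene [241.41326064 208.57551053] 31 [ 0.47983486 -0.03586745  0.11173509] [ 0.46842825 -0.0440107   0.09845322] [ 0.4872276  -0.02618204  0.11878583]
top [279.81356042 192.11803825] 0   
t 36.1 p [ 0.4724 -0.0823  0.1702] psi -0.09 F [ 0.2  0.2 -0.1] g 0.0006 0.0
end [ 0.4728 -0.0819  0.0878] -0.089 3
[{"dp":[0,0,0.69],"twist":0},{"dp":[0.01,-0.01,0.68],"twist":-0.01},{"dp":[0,0,0.69],"twist":0}]
```

{"op": "step_arm", "data": {
  "deltas": [
    {"dp": [0.08, 0, 0.68], "twist": 0},
    {"dp": [0, 0, 0.68], "twist": 0},
    {"dp": [0, 0, 0.68], "twist": 0},
    {"dp": [0, 0, 0], "twist": 0}
  ]
}}

```text
time_s: 36.5
ee_pos: [0.4741, -0.0823, 0.086]
eef_rot: [-3.141, 0.004, -0.09]
force: [-0.2, -0.8, -0.2]
grip_width: 0.0008
grip_force: 0.0
```

{"op": "step_arm", "data": {
  "deltas": [
    {"dp": [0, -0.3, 0], "twist": 0},
    {"dp": [0, -0.3, 0], "twist": 0},
    {"dp": [0, -0.25, 0], "twist": 0},
    {"dp": [0, -0.25, 0], "twist": 0}
  ]
}}

```text
time_s: 36.9
ee_pos: [0.4798, -0.0376, 0.0889]
eef_rot: [3.141, -0.002, -0.089]
force: [0.5, -0.9, 1.0]
grip_width: 0.0005
grip_force: 0.7
```

{"op": "step_arm", "data": {
  "deltas": [
    {"dp": [0, -0.25, 0], "twist": 0},
    {"dp": [0, -0.25, 0], "twist": 0},
    {"dp": [0, -0.25, 0], "twist": 0},
    {"dp": [0, -0.25, 0], "twist": 0}
  ]
}}

```text
time_s: 37.3
ee_pos: [0.4828, 0.0021, 0.0878]
eef_rot: [-3.142, 0.0, -0.09]
force: [0.5, -1.6, -1.2]
grip_width: 0.0003
grip_force: 0.4
```

{"op": "step_arm", "data": {
  "deltas": [
    {"dp": [0, -0.2, 0], "twist": 0},
    {"dp": [0, -0.15, 0], "twist": 0},
    {"dp": [0, -0.1, 0], "twist": 0},
    {"dp": [0, 0, 0], "twist": 0}
  ]
}}

```text
time_s: 37.7
ee_pos: [0.4845, 0.0195, 0.0878]
eef_rot: [-3.142, 0.0, -0.089]
force: [-0.2, -1.2, -0.1]
grip_width: 0.0005
grip_force: 0.0
```

Next I check where the lever is, still from this pose.

```bash
python3 - <<'E'
from fit import *
for n in ['scene','top']:
    im,d=ctrl.camera(n)
    for l in ['lock_tip']:
        for r in ctrl.cut_out(n,l)[:3]:
            q=pts(n,d,r['pixels']); q=q[(q[:,2]>.05)&(q[:,2]<.14)]
            print(n,r['conf'],r['pixels'].sum(),np.median(q,0) if len(q) else '')
    if n=='scene': cv2.imwrite('pics/lev.png',cv2.resize(im[170:250,205:305],None,fx=6,fy=6,interpolation=3)[:,:,::-1])
print(proj('scene',[[.488,.052,.101],[.48,-.034,.101]]))
E
```

```text
top 0.36 4294 [ 0.58048912 -0.14226858  0.09816948]
[[259.07663859 195.52326327]
 [241.21884152 208.74812935]]
```

View pics/lev.png

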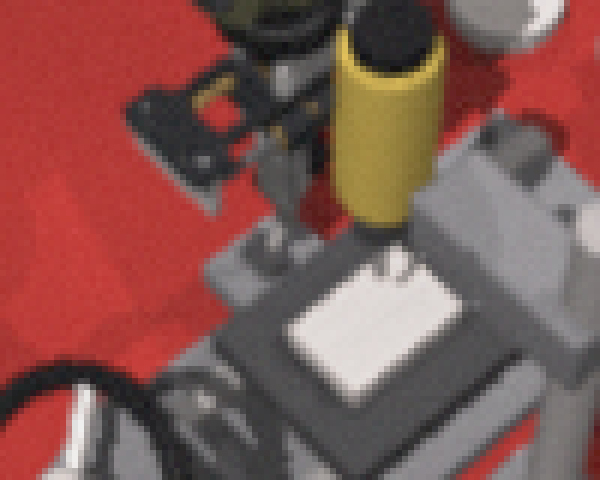

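The ball has left its old place at crop (217,232), so the lever is moving. I'll push on to the stop, using force and numbers only and viewing no more pictures.

{"op": "step_arm", "data": {
  "deltas": [
    {"dp": [0, -0.1, 0], "twist": 0},
    {"dp": [0, -0.08, 0], "twist": 0},
    {"dp": [0, 0, 0], "twist": 0}
  ]
}}

```text
time_s: 38.2
ee_pos: [0.485, 0.0257, 0.0878]
eef_rot: [3.14, 0.0, -0.089]
force: [-0.8, -8.8, 0.8]
grip_width: 0.0002
grip_force: 4.1
```

{"op": "step_arm", "data": {
  "deltas": [
    {"dp": [0, -0.06, 0], "twist": 0},
    {"dp": [0, 0, 0], "twist": 0}
  ]
}}

```text
time_s: 38.4
ee_pos: [0.4851, 0.0262, 0.0878]
eef_rot: [3.137, 0.0, -0.089]
force: [-1.6, -24.3, 0.2]
grip_width: -0.0001
grip_force: 12.4
```

{"op": "step_arm", "data": {
  "deltas": [
    {"dp": [0, 0.3, 0], "twist": 0},
    {"dp": [0, 0.5, 0], "twist": 0},
    {"dp": [-0.3, 0.4, -0.5], "twist": 0},
    {"dp": [-0.6, 0.3, -0.7], "twist": 0},
    {"dp": [-0.8, 0.3, -0.5], "twist": 0},
    {"dp": [-0.8, 0.5, 0], "twist": 0},
    {"dp": [-0.5, 0.8, 0], "twist": 0},
    {"dp": [0, 0.9, 0], "twist": 0},
    {"dp": [0, 0.9, 0], "twist": 0},
    {"dp": [0, 0.9, 0], "twist": 0},
    {"dp": [0, 0, 0], "twist": 0},
    {"dp": [0, 0, 0], "twist": 0}
  ]
}}

```text
time_s: 39.6
ee_pos: [0.3448, -0.1917, 0.1557]
eef_rot: [-3.141, 0.0, -0.091]
force: [0.6, -0.3, 0.8]
grip_width: 0.0003
grip_force: 0.0
```

```bash
python3 - <<'E'
from fit import *
from drill import fitdrill
o=ctrl.get_obs(); print(o['time_s'],o['ee_pos'],o['force'])
I=[];D=[]
for i in range(5):
    a,d=ctrl.camera('top');I.append(a.astype(float));D.append(d)
im=np.mean(I,0); d=np.mean(D,0)
# lever ball: dark blob near both ends
for name,c in [('released',[.481,-.034]),('thrown',[.489,.052])]:
    u=proj('top',[[*c,.101]])[0]; a,b=np.round(u).astype(int); print(name,u,'darkest 3x3 mean around:',cv2.blur(im.max(2),(3,3))[b-4:b+5,a-4:a+5].min())
m=np.zeros(d.shape,bool); m[150:195,230:300]=1
P=pts('top',d,m); P=P[(P[:,2]>.07)&(P[:,2]<.086)&(P[:,0]<.60)]
print('blank top z med',np.median(P[:,2]),len(P))
A=np.c_[P[:,:2]-P[:,:2].mean(0),np.ones(len(P))]; k=np.linalg.lstsq(A,P[:,2],rcond=None)[0]; print('plane',k)
mo=mortho('top',im,[.58079,-.0008],-.089,.078,.1,.12,2000).min(2)
# rows in front of drill, blank edges via steepest gradient
w=cv2.GaussianBlur(mo[235:255].mean(0)[None],(0,0),3).ravel(); g=np.gradient(w); l=120+np.argmax(g[120:200]); r=280+np.argmin(g[280:370]); print('blank edges',l,r,'ctr mm',(240-(l+r)/2)/2)
o3=mortho('top',np.load('top_im3.npy'),[.591,.1141],-.089,.078,.1,.12,2000).min(2)
w=cv2.GaussianBlur(o3[235:255].mean(0)[None],(0,0),3).ravel(); g=np.gradient(w); l=120+np.argmax(g[120:200]); r=280+np.argmin(g[280:370]); print('start edges',l,r,'ctr mm',(240-(l+r)/2)/2)
print(fitdrill('top',im)[0])
E
```

```text
39.6 [ 0.34483748 -0.19171893  0.15571872] [ 0.63722813 -0.3281059   0.81321826]
released [280.10640191 191.8194467 ] darkest 3x3 mean around: 147.75555555555567
thrown [254.56849091 189.66918129] darkest 3x3 mean around: 49.37777777777763
blank top z med 0.077610611991146 294
plane [ 0.0145574  -0.00154366  0.07754756]
blank edges 144 332 ctr mm 1.0
start edges 147 331 ctr mm 0.5
[ 0.58241256 -0.00117912]
```

```bash
python3 -c "
from station import ctrl
print(ctrl.hand_in())"
```

```text
the job is handed in; nothing more can be done
None
```

I handed the job in with the blank flat in the recess, the recess about 1–2 mm from the bit's axis by camera estimate and the lever pushed to its stop, but I viewed 12 pictures against your limit of 10, and the hand-in returned no verdict.

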